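# Release the locked terminal tray with a pin and draw it out

## Task

The tray of the grey terminal dispenser is locked by a hidden spring latch. Take the release pin from its holder block, push its thin rod gently down through the small hole in the top of the dispenser, feeling for the latch, until the tray springs out a little, without ramming the latch down onto its stop or leaning hard on the cover. Then stand the pin back in its holder, fully home, draw the tray all the way out by its bar handle and let go, leaving the other things on the bench where they are.

Things in the scene. Friction and masses are not known exactly. Their poses are not given: they have to be found in the camera images.
- housing: Dispenser, a fixed grey box 174 mm deep (its x), 166 mm wide (its y), 120 mm tall. Origin: on the bench, within 3 mm of the middle of the underside; x points away from the handle side to the rear, z up. The tray's front panel closes the -x side, its outer face 84 mm from the origin. The tray slides out towards -x.
- access_hole (a point): Centre of the small round access hole, 9 mm across, in the 8 mm thick top plate, at the level of the outer top face (120 mm above the bench); 5 mm towards +x and 35 mm towards +y of the housing's origin. It is the only hole in the top; the four discs at the corners are screw heads and the plain grey rectangle is a thin mat; a thin bright square frame 24 mm wide surrounds the hole. Below the plate is a hollow.
- latch (a joint): Hidden latch plate under the hole, 26 x 26 mm, straight below it; the value is how far it has been pressed down, m, 0 at rest. At rest it lies somewhere between 15 and 43 mm below the outer top face; how deep differs each time, cannot be seen and has to be felt. Springy: about 3.5 N to start moving, 1.2 N more for each mm. The tray is freed at 7 mm (about 12 N); pressing beyond 13 mm (about 19 N) rams it onto its stop and counts as damage. It springs back when let go.
- tray (a joint): How far the tray stands out, m. 0 locked shut; freed by the latch it springs out by itself to about 0.04 and stays; 0.085 is all the way out. It then has to be pulled with about 1.5 N and stays where it is left.
- tray_handle (a point): Middle of the tray's steel bar handle: a round bar 11 mm thick, 80 mm long (91 mm over its round ends) along the housing's y, level, 85 mm above the bench, its centre line 35 mm in front of the tray's front panel and held by two 8 mm posts 34 mm either side of the middle. Moves with the tray.
- pin: Release pin, 137 mm long, 70 g, loose, standing upright in the holder at the start. Origin at the tip of the rod, z along the pin towards the handle. Steel rod 5 mm thick from 0 to 62 mm, steel shank 14 mm thick from 62 to 78 mm, black flange 30 mm across from 78 to 82 mm, black round handle 16 mm thick from 82 to 137 mm.
- holder: Holder block for the pin, fixed, aluminium, 56 x 56 x 80 mm tall, a round hole 18 mm wide right down through its middle. Origin: centre of the underside, on the bench. When the pin is home, its flange lies on the block's top and its tip is 2 mm above the bench.
- holder_mouth (a point): Centre of the holder's hole at the level of its top face, 80 mm above the bench.
- cup: Bystander: clear plastic cup, 72 mm across, 85 mm tall. Origin at the centre of its underside.
- tape: Bystander: roll of grey tape lying flat, 90 mm across, 20 mm thick. Origin at the centre of its underside.
- jar: Bystander: white lidded jar, 56 mm across, 70 mm tall. Origin at the centre of its underside.
- gland: Bystander: steel gland ring lying flat, 34 mm across, 18 mm tall. Origin at the centre of its underside.
- screwdriver: Bystander: screwdriver lying on the bench, black handle. Origin on its centre line, on the bench side.
- plug: Bystander: black plastic connector plug, 62 x 30 x 22 mm. Origin at the centre of its underside.
- bin: Bystander: open white plastic bin with loose terminals, 110 x 170 x 45 mm. Origin at the centre of its underside.
Not all that is in view belongs to the job. Leave any orange or purple look-alike of the pin alone.

How it is judged:
On the way:
1. with the rod of the pin down the access hole, the latch is tripped and the tray springs out (horizontal distance between pin and access_hole below 0.007 m and z of pin in the frame of access_hole below -0.015 m and value of joint tray above 0.01 m).
At the end, for the whole second after the job is handed in: The tray stands at least 75 mm out (85 is all the way) and is still; the latch has sprung back (within 3 mm); the pin stands upright and still in the holder, fully home: tip within 6 mm of the hole's axis, less than 8 mm above the bench, tilted by less than 0.12 rad (value of joint tray above 0.075 m and value of joint latch below 0.003 m and horizontal distance between pin and holder_mouth below 0.006 m and height (world z) of pin below 0.008 m and angle between pin's own z axis and vertical below 0.12 rad and linear speed of pin below 0.02 m/s and velocity of joint tray between -0.01 and 0.01 m/s); the robot touches nothing.
It fails at once if the latch is rammed down onto its stop (pressed more than 13 mm, about 19 N) (value of joint latch above 0.013 m).
It fails at once if the pin is pressed on the dispenser's cover with more than 30 N (contact force between pin and housing above 30 N).
It fails at once if a bystander is moved by more than 30 mm (distance of any of cup, tape, jar, gland, screwdriver, plug, bin from where it was at the start of the episode above 0.03 m).
It also fails if it takes over 69 s, if anything falls off the work surface, if the arm or the gripper's body presses on something with over 40 N, if the wrist force passes 120 N, or if a joint passes its speed limit or range.

## Robot

A 7-joint arm with a two-finger parallel gripper is mounted at the origin on the work surface. World frame = base frame: x ahead of the robot, y to its left, z up, the work surface at z = 0. Lengths are in m, angles in rad, forces in N, time in s.
With the tool pointing down it reaches from about 0.4 to 0.9 m from the base axis. Payload 5.5 kg.
Tool frame: the origin (TCP) lies on the centre line of the jaws, within the pads' length; the fingertips stand 11 mm ahead of it and the grasp point (between the pads) lies 8 mm behind it; z points along the fingers, y is the direction in which the jaws open and shut (so a half turn about z gives the same grasp; the last joint's range is limited). The gripper opens to 85 mm and grips with 20 to 120 N. Pads are 22 mm wide; open, the fingers measure 114 mm over their backs; the gripper's body (76 mm by 85 mm) begins 54 mm behind the grasp point. The pads swing forward as they close: fully open they stand 13 mm farther back than shut.
Start: joints at [1.55, 0.501, -0.427, 1.55, 0.221, 1.138, -0.21], TCP at [0.182, -0.624, 0.242] pointing down, gripper open.
Joint ranges: [-2.88, 2.88], [-0.31, 2.03], [-1.54, 1.56], [0.2, 2.42], [-1.41, 4.55], [0.19, 2.02], [-2.57, 2.57]. Speed limits (rad/s): [2.57, 2.57, 3.14, 3.14, 3.14, 3.14, 3.14].

## Interface

Orientations are given as a rotation vector (axis times angle).
In Python, from station import bot gives the robot as it stands.
- The arm moves only by the shell command python3 -m handwheel 'ROWS' [OPENING]. ROWS is JSON, a list of rows, each an object of numbers: "dx", "dy", "dz": the shift along the tool's x, y, z in mm; "ax", "ay", "az": the turn, a rotation vector about the tool's x, y, z in rad. In form: [{"dx": .., "dy": .., "dz": .., "ax": .., "ay": .., "az": ..}, ...]. A call has 1 to 8 rows; each row is the pose to reach, as a shift and turn from the pose measured when the call began, along the tool's axes at that moment; what a row does not reach only later rows make up. A row lasts 1/12 s, in which the tool goes at most 41.7 mm and 7.16 degrees, less where a joint would pass 70% of its speed; a pose out of reach is approached as far as the arm can. A call with a gripper value outside its range is refused whole. OPENING is the finger opening in mm, from 0 to 85.4, set as the call begins (- or left out, the last holds). The fingers move at their own pace and stop on an object; the grip force is fixed at half the most. Time passes only in rows, so rows that repeat a pose let the fingers close. It gives the time, the measured TCP pose, the force and the opening at its end, in the units of the state.
- bot.get_obs(): the state, without advancing time (a new reading comes with each control period).
- bot.read_camera(name): name is "scene" or "top"; returns the picture (400x640x3 uint8, red, green, blue); there is no depth.
- bot.camera_params(name): a dict with "vertical_fov" (degrees; the focal length in pixels is half the picture's height over the tangent of half this angle, whatever the lens; pixels are square), "cx", "cy" (the principal point, pixels), "eye" and "orientation" of the camera in the world. Camera axes: x right, y up, looking along -z (the intrinsics and any distortion apply to the point x, -y, -z); pixel columns grow to the right and rows downward; lengths in m; the calibration is good to about 2 mm. A picture is of the moment at which its call begins. camera_params takes no time and is no camera call.
- bot.close_job(): hands the job in, once; it reports no verdict.
The state is a dict: "time": time; "joint_pos": joint angles; "dq": joint speeds; "joint_torque": joint torques, N m; "tool_pos": TCP position; "tool_rot": TCP orientation; "force": force on the tool from outside, world axes, zero at the start; "moment": the same for the moment, N m; "grip_width": finger opening in m.
Only numpy, scipy, OpenCV 4.12 (cv2) and the standard library are available. Lean on these libraries where they do the work, as an engineer would, in place of code of your own. Each camera call takes 0.05 s, during which the arm holds its last target.

## Working session

There is one attempt and no reset: what is moved stays moved. The work goes in short steps, Python scripts to look and compute and a shell command to move; the robot and the scene stay as the last step left them, time stands still between calls to the robot, and variables do not carry over. Pictures are saved under pics/ and viewed, and the job is handed in when it is done.

```bash
ls; mkdir -p pics; python3 - <<'E'
from station import bot
import cv2
o=bot.get_obs(); print(o)
for n in("scene","top"):
    print(n,bot.camera_params(n))
    im=bot.read_camera(n); cv2.imwrite(f"pics/{n}0.png",im[:,:,::-1])
E
```

```text
pics
{'time': 0.0, 'joint_pos': array([ 1.5502034 ,  0.50186904, -0.42674473,  1.55146835,  0.22078764,
        1.13828829, -0.2103101 ]), 'dq': array([ 0.00092843,  0.00093997, -0.0015751 ,  0.00061466, -0.00222647,
       -0.00070002, -0.00239938]), 'joint_torque': array([ 6.63997071e-04, -5.69517660e+01, -5.81531793e+00, -2.80934304e+01,
        1.06371398e-02,  1.19328641e-02, -3.48189496e-05]), 'tool_pos': array([ 0.18174282, -0.62336487,  0.24123429]), 'tool_rot': array([-3.10806662e+00, -4.44011527e-01,  3.44714993e-04]), 'force': array([-0.70205592,  0.23528525, -0.21137223]), 'moment': array([ 0.03057538, -0.01409628, -0.01480168]), 'grip_width': 0.08521259405494175}
scene {'vertical_fov': 46.832703452128136, 'cx': 319.5960779235745, 'cy': 204.13783492294434, 'eye': array([1.55462962, 0.31439882, 0.79653969]), 'orientation': array([0.64504245, 0.91271431, 1.70407895])}
top {'vertical_fov': 55.64968422701511, 'cx': 315.95810458183126, 'cy': 207.33846920583565, 'eye': array([ 0.48093999, -0.00216611,  1.09360818]), 'orientation': array([ 0.07623655, -0.09732081, -1.57788264])}
```

View pics/scene0.png

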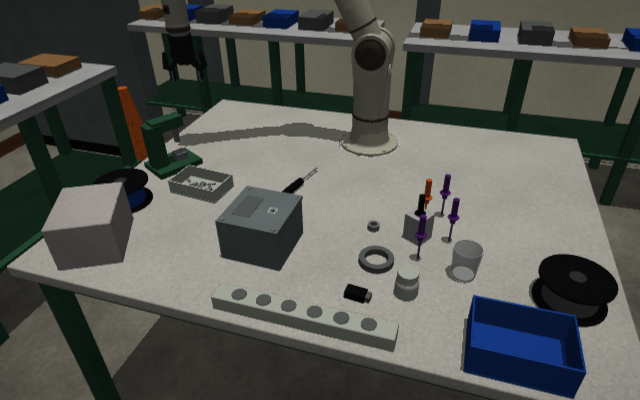

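View pics/top0.png

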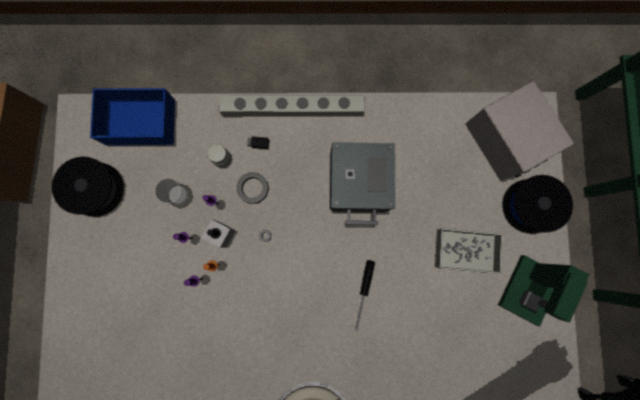

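The scene picture shows the grey housing at about (262,225), with the black pin in its holder block at (420,215). In the top picture the housing is at (362,177) with its handle at (361,222), and the holder with the black pin is at (216,233). There are purple look-alikes at (210,200), (182,237) and (192,281), and an orange one at (211,266). Next I'll take enlarged crops.

```bash
cat > h.py <<'E'
import numpy as np,cv2
from scipy.spatial.transform import Rotation as R
from station import bot
def cam(n):
    p=bot.camera_params(n); f=200/np.tan(np.radians(p['vertical_fov'])/2)
    return p,f,R.from_rotvec(p['orientation']).as_matrix()
def bp(n,u,v,z):
    p,f,M=cam(n); d=M@np.array([(u-p['cx'])/f,-(v-p['cy'])/f,-1.]); e=p['eye']
    return e+d*(z-e[2])/d[2]
def pj(n,P):
    p,f,M=cam(n); c=M.T@(np.array(P,float)-p['eye']); return p['cx']+f*c[0]/-c[2], p['cy']-f*c[1]/-c[2]
def crop(im,x0,y0,w,h,s,fn):
    c=cv2.resize(im[y0:y0+h,x0:x0+w,::-1],None,fx=s,fy=s,interpolation=cv2.INTER_CUBIC)
    c=cv2.convertScaleAbs(c,alpha=1.5,beta=10)
    for k in range(0,w,10): cv2.line(c,(k*s,0),(k*s,6 if (x0+k)%50 else 14),(0,255,255),1); 
    for k in range(0,h,10): cv2.line(c,(0,k*s),(6 if (y0+k)%50 else 14,k*s),(0,255,255),1)
    cv2.imwrite(fn,c)
E
python3 - <<'E'
from h import *
t=cv2.imread('pics/top0.png')[:,:,::-1]; s=cv2.imread('pics/scene0.png')[:,:,::-1]
crop(t,320,130,90,110,5,'pics/c1.png'); crop(t,170,185,110,110,5,'pics/c2.png'); crop(s,390,165,90,110,5,'pics/c3.png'); crop(s,210,180,100,90,6,'pics/c4.png')
print(pj('scene',[0,0,0]),pj('top',[0,0,0]),bp('top',361,222,.085),bp('top',216,233,.08))
E
```

```text
(np.float64(369.1053966172213), np.float64(142.512855013644)) (np.float64(311.6845073440277), np.float64(426.70756321511516)) [ 0.55227863 -0.13617086  0.085     ] [0.52664088 0.25048997 0.08      ]
```

View pics/c1.png

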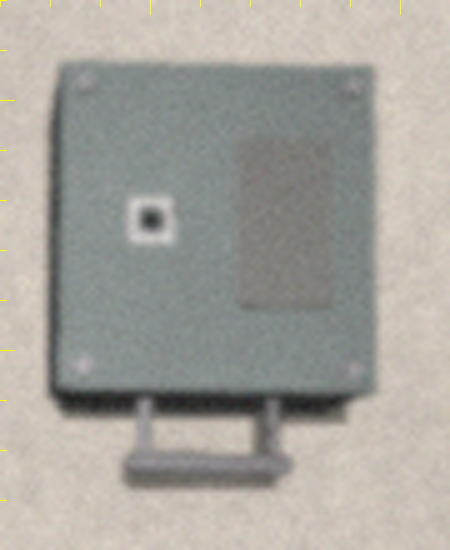

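View pics/c2.png

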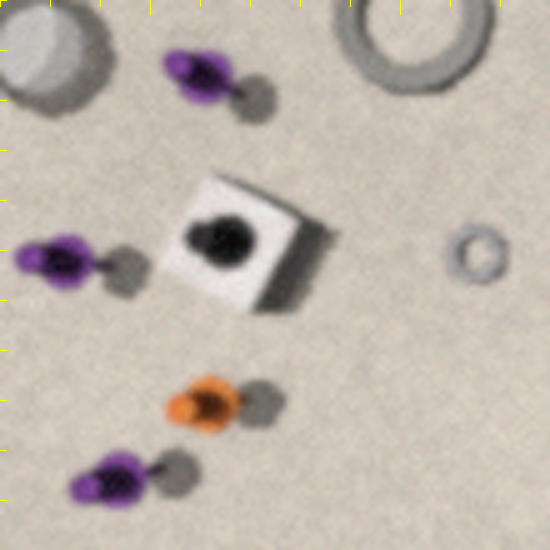

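View pics/c3.png

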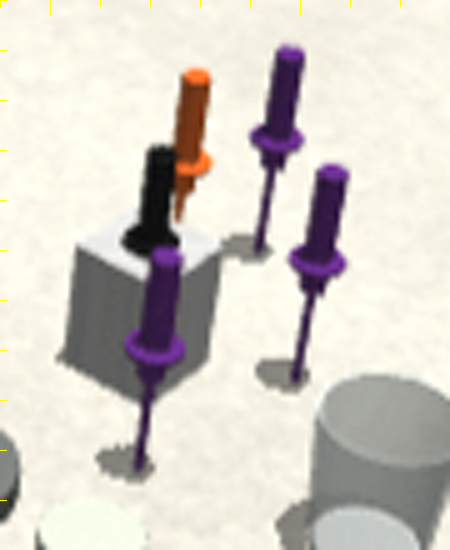

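View pics/c4.png

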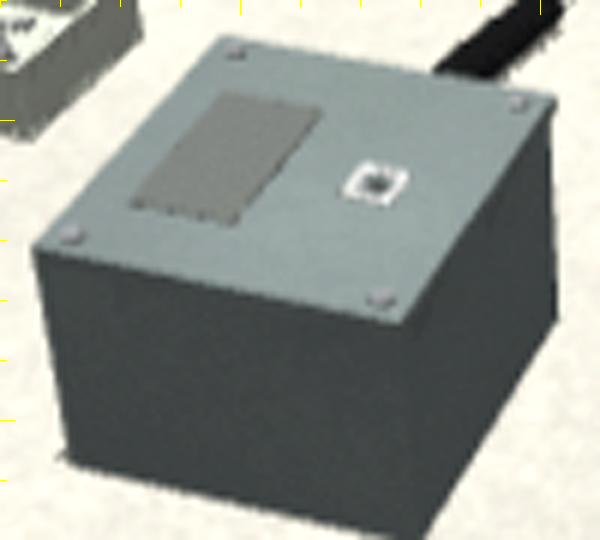

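```bash
python3 - <<'E'
from h import *
t=cv2.imread('pics/top0.png')[:,:,::-1].astype(float); s=cv2.imread('pics/scene0.png')[:,:,::-1].astype(float)
def cen(im,x0,y0,x1,y1,thr,dark=False):
    g=im[y0:y1,x0:x1].mean(2); w=np.clip(thr-g,0,None) if dark else np.clip(g-thr,0,None)
    Y,X=np.mgrid[y0:y1,x0:x1]; return (w*X).sum()/w.sum(),(w*Y).sum()/w.sum()
# frame: use hole-filled outline: gray thr
for n,im,b in(('top',t,(342,166,358,182)),('scene',s,(263,202,284,220))):
    g=im[b[1]:b[3],b[0]:b[2]].mean(2); print(n,np.round(np.median(g)),g.max(),g.min())
    thr=(np.median(g)+25)
    m=(g>thr).astype(np.uint8); c,_=cv2.findContours(m,cv2.RETR_EXTERNAL,cv2.CHAIN_APPROX_NONE); c=max(c,key=len); r=cv2.minAreaRect(c); 
    M=cv2.moments(cv2.convexHull(c)); print('hull',M['m10']/M['m00']+b[0],M['m01']/M['m00']+b[1],'rect',r)
    u,v=cen(im,*b,np.median(g)+10); print('cen',u,v,bp(n,u,v,.12)); u,v=cen(im,b[0]+5,b[1]+5,b[2]-5,b[3]-5,np.median(g)-10,True);print('hole',u,v,bp(n,u,v,.12))
# white face segmentation of housing top & holder top: print corners
def quad(im,seed,lo,fn):
    m=np.zeros((402,642),np.uint8); i2=cv2.GaussianBlur(im.astype(np.uint8),(3,3),0).copy()
    cv2.floodFill(i2,m,seed,(255,0,0),(lo,)*3,(lo,)*3,cv2.FLOODFILL_FIXED_RANGE|cv2.FLOODFILL_MASK_ONLY)
    c,_=cv2.findContours(m[1:-1,1:-1],cv2.RETR_EXTERNAL,cv2.CHAIN_APPROX_NONE); c=max(c,key=cv2.contourArea); return c,cv2.minAreaRect(c)
for nm,seed,lo,z in(('housing',(350,190),22,.12),('holder',(210,226),30,.08)):
    c,r=quad(t,seed,lo,nm); P=np.array([bp('top',*p,z) for p in cv2.boxPoints(r)]); print(nm,r); print(P.round(4)); print('ctr',P.mean(0).round(4),'sides',np.linalg.norm(P[1]-P[0]),np.linalg.norm(P[2]-P[1]))
E
```

```text
top 90.0 129.66666666666666 36.0
hull 349.5777777777778 173.75555555555556 rect ((7.5, 8.0), (8.0, 7.0), 90.0)
cen 349.4294395678595 173.71033085752867 [ 0.67650535 -0.10409735  0.12      ]
hole 349.745918367347 173.53163265306125 [ 0.6769742  -0.10493486  0.12      ]
scene 101.0 154.33333333333334 56.333333333333336
hull 269.4102564102564 209.46153846153845 rect ((6.340001106262207, 7.380000591278076), (2.6000001430511475, 5.800000190734863), 36.869895935058594)
cen 272.03652968036533 209.86582367404287 [ 0.67330234 -0.10711781  0.12      ]
hole 272.4521072796935 210.40804597701148 [ 0.67524053 -0.10516252  0.12      ]
housing ((361.9999694824219, 175.99996948242188), (65.99998474121094, 67.99998474121094), -0.0)
[[ 0.5816 -0.0494  0.12  ]
 [ 0.7618 -0.0518  0.12  ]
 [ 0.7608 -0.2263  0.12  ]
 [ 0.5802 -0.2204  0.12  ]]
ctr [ 0.6711 -0.137   0.12  ] sides 0.18026841456232937 0.17453105124426124
holder ((308.00146484375, 246.30908203125), (309.96209716796875, 530.7261962890625), 89.13007354736328)
[[ 0.9098  0.7404  0.08  ]
 [ 0.9273 -0.7375  0.08  ]
 [ 0.0965 -0.6795  0.08  ]
 [ 0.0965  0.6718  0.08  ]]
ctr [ 0.5075 -0.0012  0.08  ] sides 1.477943429468635 0.8328242130644714
```

```bash
python3 - <<'E'
from h import *
def q(L,s,x0,y0): return [((x+.5)/s-.5+x0,(y+.5)/s-.5+y0) for x,y in L]
S=[bp('top',*p,.121) for p in q([(85,79),(354,85),(82,363),(353,369)],5,320,130)]
for a,b in((0,1),(2,3),(0,2),(1,3)): d=S[b]-S[a]; print('screws',np.linalg.norm(d[:2]),np.degrees(np.arctan2(d[1],d[0])))
S2=[bp('scene',*p,.121) for p in q([(237,51),(519,103),(71,235),(380,297)],6,210,180)]
for a,b in((0,1),(2,3),(0,2),(1,3)): d=S2[b]-S2[a]; print('screws scene',np.linalg.norm(d[:2]),np.degrees(np.arctan2(d[1],d[0])))
print('screw ctr',np.mean(S,0),np.mean(S2,0))
H=[bp('top',*p,.08) for p in q([(213,175),(300,222),(253,312),(160,265)],5,170,185)]
print('holder',np.mean(H,0)); 
for i in range(4): d=H[(i+1)%4]-H[i]; print(np.linalg.norm(d),np.degrees(np.arctan2(d[1],d[0])))
print('flange top',bp('top',*q([(226,241)],5,170,185)[0],.084))
print('pin handle top',bp('top',*q([(203,238)],5,170,185)[0],.139))
print('scene flange',bp('scene',*q([(151,240)],5,390,165)[0],.084),'top',bp('scene',*q([(160,152)],5,390,165)[0],.139))
H=[bp('scene',*p,.08) for p in q([(77,245),(148,285),(222,240)],5,390,165)]; print('holder scene',H,(H[0]+H[2])/2)
print('lookalike base & tops top cam')
for nm,b,tp in(('P1',(255,100),(178,63)),('P2',(125,272),(28,258)),('O',(260,404),(182,409)),('P3',(175,472),(85,488))):
    print(nm,bp('top',*q([b],5,170,185)[0],0).round(3),bp('top',*q([tp],5,170,185)[0],.137).round(3),bp('top',*q([tp],5,170,185)[0],.16).round(3))
h=[bp('top',*p,.085) for p in q([(128,468),(290,463),(208,466)],5,320,130)]; print('handle',h)
E
```

```text
screws 0.14194837439121805 -91.65074504504454
screws 0.1406176629734707 -91.73378442718008
screws 0.15067560123474646 178.51618275096197
screws 0.150881396366848 178.01057173740443
screws scene 0.1390817278915863 88.26596677145142
screws scene 0.1398350598722863 88.93137102901538
screws scene 0.15060552793946247 -2.1230423754934886
screws scene 0.14897837997022345 -1.84118996862208
screw ctr [ 0.67485343 -0.14030466  0.121     ] [ 0.67275089 -0.14054655  0.121     ]
holder [0.52592502 0.25072976 0.08      ]
0.05327157698108867 -118.6383794315069
0.05328517800373751 153.08695778104405
0.05579973928825152 63.01544152002168
0.05487882563643408 -29.578679768952163
flange top [0.52701893 0.25267487 0.084     ]
pin handle top [0.52611521 0.25031722 0.139     ]
scene flange [0.52689881 0.25200569 0.084     ] top [0.52614108 0.25071995 0.139     ]
holder scene [array([0.53682333, 0.21475272, 0.08      ]), array([0.56198283, 0.25557816, 0.08      ]), array([0.51047521, 0.28770127, 0.08      ])] [0.52364927 0.251227   0.08      ]
lookalike base & tops top cam
P1 [0.612 0.259 0.   ] [0.615 0.265 0.137] [0.612 0.259 0.16 ]
P2 [0.514 0.331 0.   ] [0.517 0.338 0.137] [0.516 0.33  0.16 ]
O [0.438 0.253 0.   ] [0.441 0.259 0.137] [0.442 0.253 0.16 ]
P3 [0.4 0.3 0. ] [0.403 0.306 0.137] [0.405 0.299 0.16 ]
handle [array([ 0.54943627, -0.09386882,  0.085     ]), array([ 0.55135905, -0.18058819,  0.085     ]), array([ 0.55013421, -0.13665719,  0.085     ])]
```

```bash
cat >> h.py <<'E'
def rel(x,y,z,yyaw):
    "tool y yaw in deg, tool down; prints shift mm in tool axes and turn"
    o=bot.get_obs(); R0=R.from_rotvec(o['tool_rot']); c,s=np.cos(np.radians(yyaw)),np.sin(np.radians(yyaw))
    ty=np.array([c,s,0]); tz=np.array([0,0,-1.]); T=R.from_matrix(np.c_[np.cross(ty,tz),ty,tz])
    d=R0.inv().apply(np.array([x,y,z])-o['tool_pos'])*1e3; a=(R0.inv()*T).as_rotvec()
    print('t',round(o['time'],2),'d',d.round(1),'a',a.round(4),'rows',max(np.linalg.norm(d)/41.7,np.degrees(np.linalg.norm(a))/7.16).round(1))
def st():
    o=bot.get_obs(); T=R.from_rotvec(o['tool_rot']).as_matrix(); print('t %.2f'%o['time'],'p',(o['tool_pos']*1e3).round(1),'F',o['force'].round(2),'M',o['moment'].round(3),'w %.1f'%(o['grip_width']*1e3),'yyaw %.1f'%np.degrees(np.arctan2(T[1,1],T[0,1])),'z',T[:,2].round(4),'q',o['joint_pos'].round(2))
E
python3 - <<'E'
from h import *
st(); rel(.3,-.5,.42,-50); rel(.46,-.36,.42,-20)
for z in(0,.1,.2,.3): print(pj('scene',[.41,-.56,z]),pj('top',[.41,-.56,z]))
E
```

```text
t 0.10 p [ 181.8 -623.4  241.4] F [ 0.08 -0.12 -0.43] M [-0.028 -0.039  0.084] w 85.3 yyaw -73.7 z [-4.0e-04  1.7e-03 -1.0e+00] q [ 1.55  0.5  -0.43  1.55  0.22  1.14 -0.21]
t 0.1 d [ 148.   -85.7 -178.5] a [-1.700e-03 -4.000e-04 -4.143e-01] rows 5.9
t 0.1 d [ 340.8 -175.3 -178.3] a [-1.600e-03 -9.000e-04 -9.379e-01] rows 10.1
(np.float64(181.4807080125809), np.float64(174.53875090558628)) (np.float64(505.7573333756308), np.float64(272.36736819114344))
(np.float64(175.8618251461766), np.float64(148.3110506407821)) (np.float64(525.3555166493593), np.float64(274.68352581022566))
(np.float64(169.80935809750574), np.float64(120.05947548083782)) (np.float64(549.340363907262), np.float64(277.51810929906276))
(np.float64(163.27110617679858), np.float64(89.54036417182675)) (np.float64(579.3702766431525), np.float64(281.0671122965418))
```

```bash
python3 -m handwheel '[{"dz":-40},{"dz":-80},{"dz":-120},{"dx":30,"dy":-16,"dz":-150,"az":-0.1},{"dx":65,"dy":-34,"dz":-165,"az":-0.2},{"dx":100,"dy":-52,"dz":-170,"az":-0.32},{"dx":136,"dy":-70,"dz":-170,"az":-0.44},{"dx":172,"dy":-88,"dz":-170,"az":-0.56}]' 45; python3 - <<'E'
from h import *
st(); rel(.46,-.36,.40,-30); rel(.50,-.1,.36,10);rel(.526,.2,.30,45)
E
```

```text
t 0.10 p [ 181.8 -623.4  241.4] F [ 0.08 -0.12 -0.43] M [-0.028 -0.039  0.084] w 85.3 yyaw -73.7 z [-4.0e-04  1.7e-03 -1.0e+00] q [ 1.55  0.5  -0.43  1.55  0.22  1.14 -0.21]
t 0.1 d [ 340.8 -175.2 -158.3] a [-1.700e-03 -7.000e-04 -7.633e-01] rows 9.9
t 0.1 d [ 452.1 -413.6 -117.9] a [-1.4000e-03 -1.4000e-03 -1.4615e+00] rows 15.0
t 0.1 d [ 561.  -694.2  -57.4] a [-1.0000e-03 -1.9000e-03 -2.0723e+00] rows 21.4schema error: expected keys dx, dy, dz, ax, ay, az
```

All six keys are required in every row.

```bash
python3 -m handwheel '[{"dx":0,"dy":0,"dz":-40,"ax":0,"ay":0,"az":0},{"dx":0,"dy":0,"dz":-80,"ax":0,"ay":0,"az":0},{"dx":0,"dy":0,"dz":-120,"ax":0,"ay":0,"az":0},{"dx":30,"dy":-16,"dz":-145,"ax":0,"ay":0,"az":-0.1},{"dx":65,"dy":-34,"dz":-160,"ax":0,"ay":0,"az":-0.2},{"dx":100,"dy":-52,"dz":-160,"ax":0,"ay":0,"az":-0.32},{"dx":136,"dy":-70,"dz":-160,"ax":0,"ay":0,"az":-0.44},{"dx":172,"dy":-88,"dz":-160,"ax":0,"ay":0,"az":-0.56}]' 45; python3 - <<'E'
from h import *
st(); rel(.46,-.36,.40,-30); rel(.50,-.1,.36,10);rel(.526,.2,.30,45)
E
```

```text
time: 0.77
tool_pos: [0.3233, -0.4896, 0.4018]
tool_rot: [-2.861, -1.294, 0.0]
force: [0.8, -0.9, 0.2]
grip_width: 0.0449
t 0.77 p [ 323.3 -489.6  401.8] F [ 0.77 -0.92  0.2 ] M [-0.042 -0.012 -0.034] w 44.9 yyaw -41.3 z [-5.0e-04  1.1e-03 -1.0e+00] q [ 1.43  0.3  -0.63  1.49  0.18  1.41  0.07]
t 0.77 d [187.6  17.1   1.8] a [-0.0011 -0.0006 -0.198 ] rows 4.5
t 0.77 d [ 409.2 -124.6   42.1] a [-8.000e-04 -1.000e-03 -8.961e-01] rows 10.3
t 0.77 d [ 651.6 -303.2  102.4] a [-5.000e-04 -1.300e-03 -1.507e+00] rows 17.4
```

```bash
python3 -m handwheel '[{"dx":41,"dy":3,"dz":0,"ax":0,"ay":0,"az":-0.1},{"dx":82,"dy":6,"dz":0,"ax":0,"ay":0,"az":-0.2},{"dx":123,"dy":8,"dz":0,"ax":0,"ay":0,"az":-0.3},{"dx":164,"dy":6,"dz":0,"ax":0,"ay":0,"az":-0.4},{"dx":200,"dy":-5,"dz":4,"ax":0,"ay":0,"az":-0.5},{"dx":236,"dy":-24,"dz":8,"ax":0,"ay":0,"az":-0.6},{"dx":272,"dy":-44,"dz":12,"ax":0,"ay":0,"az":-0.7},{"dx":308,"dy":-64,"dz":16,"ax":0,"ay":0,"az":-0.8}]' 45; python3 - <<'E'
from h import *
st(); rel(.50,-.1,.36,10);rel(.526,.251,.25,45)
E
```

```text
time: 1.43
tool_pos: [0.4786, -0.2139, 0.3854]
tool_rot: [-2.125, -2.311, -0.0]
force: [1.0, -0.2, 0.6]
grip_width: 0.0452
t 1.43 p [ 478.6 -213.9  385.4] F [ 1.01 -0.23  0.62] M [ 0.024 -0.052 -0.028] w 45.2 yyaw 4.8 z [-0.0012  0.0015 -1.    ] q [ 1.15  0.22 -0.92  1.66  0.18  1.35  0.29]
t 1.43 d [111.7  30.8  25.5] a [-0.001  -0.0017 -0.091 ] rows 2.8
t 1.43 d [459.1  86.1 136. ] a [-5.000e-04 -2.000e-03 -7.018e-01] rows 11.7
```

```bash
python3 -m handwheel '[{"dx":40,"dy":8,"dz":10,"ax":0,"ay":0,"az":-0.09},{"dx":80,"dy":15,"dz":15,"ax":0,"ay":0,"az":-0.18},{"dx":120,"dy":23,"dz":20,"ax":0,"ay":0,"az":-0.27},{"dx":160,"dy":30,"dz":25,"ax":0,"ay":0,"az":-0.36},{"dx":200,"dy":38,"dz":30,"ax":0,"ay":0,"az":-0.45},{"dx":240,"dy":46,"dz":40,"ax":0,"ay":0,"az":-0.54},{"dx":280,"dy":54,"dz":50,"ax":0,"ay":0,"az":-0.62},{"dx":320,"dy":62,"dz":60,"ax":0,"ay":0,"az":-0.7}]' 45; python3 - <<'E'
from h import *
st(); rel(.526,.251,.25,45)
E
```

```text
time: 2.1
tool_pos: [0.5133, 0.1107, 0.3256]
tool_rot: [-1.2, -2.902, -0.001]
force: [0.7, -0.4, 1.0]
grip_width: 0.0452
t 2.10 p [513.3 110.7 325.6] F [ 0.71 -0.41  0.98] M [ 0.017 -0.059  0.052] w 45.2 yyaw 45.1 z [-9.e-04  7.e-04 -1.e+00] q [ 0.65  0.35 -1.13  1.74  0.33  1.26  0.23]
t 2.1 d [ 90.  108.3  75.6] a [-0.0001 -0.0012  0.0012] rows 3.8
```

```bash
python3 -m handwheel '[{"dx":22,"dy":27,"dz":19,"ax":0,"ay":0,"az":0},{"dx":45,"dy":54,"dz":38,"ax":0,"ay":0,"az":0},{"dx":67,"dy":81,"dz":57,"ax":0,"ay":0,"az":0},{"dx":90,"dy":108,"dz":76,"ax":0,"ay":0,"az":0},{"dx":90,"dy":108,"dz":100,"ax":0,"ay":0,"az":0},{"dx":90,"dy":108,"dz":120,"ax":0,"ay":0,"az":0},{"dx":90,"dy":108,"dz":125,"ax":0,"ay":0,"az":0}]' 45; python3 - <<'E'
from h import *
st(); rel(.526,.251,.112,45)
s=bot.read_camera('scene'); crop(s,370,100,130,150,4,'pics/s1.png'); t=bot.read_camera('top'); crop(t,140,160,150,130,4,'pics/t1.png')
E
```

```text
time: 2.68
tool_pos: [0.5234, 0.2505, 0.1968]
tool_rot: [-1.195, -2.899, 0.006]
force: [-0.7, -0.6, -0.9]
grip_width: 0.0448
t 2.68 p [523.4 250.5 196.8] F [-0.71 -0.6  -0.9 ] M [-0.077  0.046 -0.01 ] w 44.8 yyaw 45.2 z [-0.0066 -0.0016 -1.    ] q [ 0.23  0.59 -0.98  1.76  0.55  1.1  -0.15]
t 2.68 d [-1.8  2.7 84.7] a [-0.0058 -0.0036  0.0035] rows 2.0
```

View pics/s1.png

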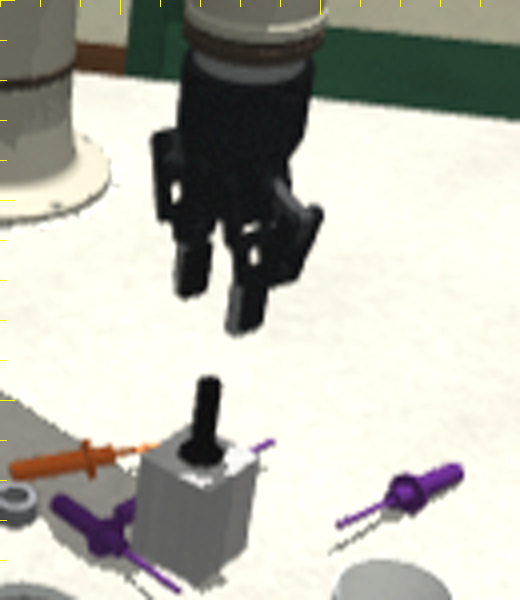

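View pics/t1.png

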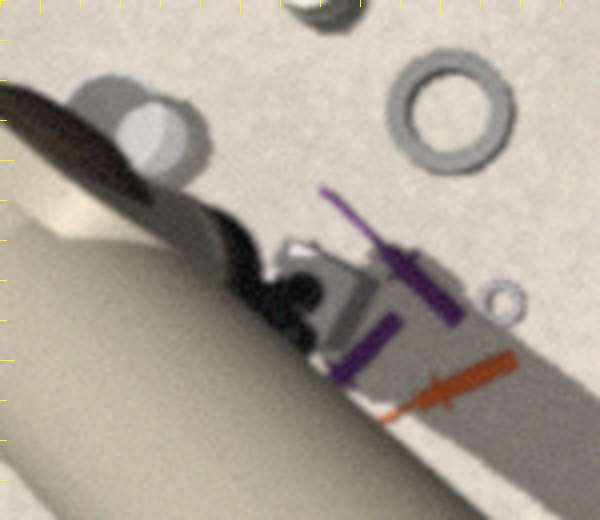

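The look-alikes were standing loose and have toppled by themselves onto the bench. They now lie beside the holder. The black pin is still upright at about (421,205), with the jaws above it, and the gland hasn't moved. I'll descend now.

```bash
python3 -m handwheel '[{"dx":-1.8,"dy":2.7,"dz":5,"ax":-0.006,"ay":-0.004,"az":0.003},{"dx":-1.8,"dy":2.7,"dz":25,"ax":-0.006,"ay":-0.004,"az":0.003},{"dx":-1.8,"dy":2.7,"dz":40,"ax":-0.006,"ay":-0.004,"az":0.003},{"dx":-1.8,"dy":2.7,"dz":55,"ax":-0.006,"ay":-0.004,"az":0.003},{"dx":-1.8,"dy":2.7,"dz":70,"ax":-0.006,"ay":-0.004,"az":0.003},{"dx":-1.8,"dy":2.7,"dz":84,"ax":-0.006,"ay":-0.004,"az":0.003},{"dx":-1.8,"dy":2.7,"dz":84,"ax":-0.006,"ay":-0.004,"az":0.003}]' 45; python3 - <<'E'
from h import *
st(); rel(.526,.251,.112,45)
s=bot.read_camera('scene'); crop(s,370,120,130,150,4,'pics/s2.png')
E
```

```text
time: 3.37
tool_pos: [0.5262, 0.2493, 0.1121]
tool_rot: [-1.205, -2.901, 0.002]
force: [-0.5, -1.2, 0.1]
grip_width: 0.0451
t 3.37 p [526.2 249.3 112.1] F [-0.49 -1.16  0.1 ] M [-0.053  0.038 -0.011] w 45.1 yyaw 44.9 z [-0.001  -0.0011 -1.    ] q [ 0.17  0.69 -0.9   1.81  0.65  0.96 -0.23]
t 3.37 d [1.3 1.  0.1] a [-0.0015  0.     -0.002 ] rows 0.0
```

View pics/s2.png

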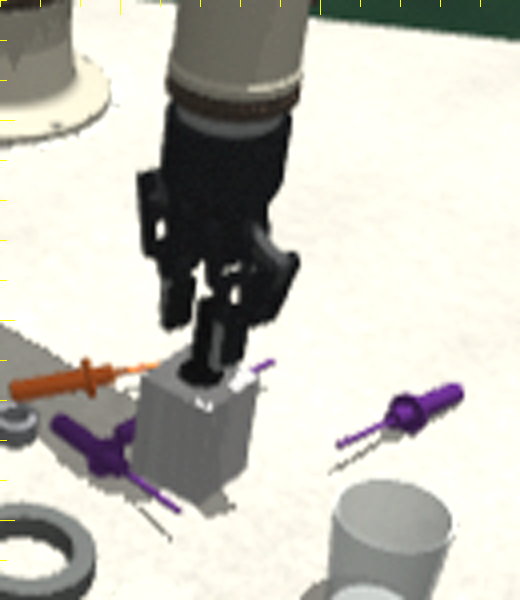

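The jaws straddle the pin's handle and the fingertips are above the flange. I'll close the grip.

```bash
python3 -m handwheel '[{"dx":1.3,"dy":1,"dz":0,"ax":0,"ay":0,"az":0},{"dx":1.3,"dy":1,"dz":0,"ax":0,"ay":0,"az":0},{"dx":1.3,"dy":1,"dz":0,"ax":0,"ay":0,"az":0},{"dx":1.3,"dy":1,"dz":0,"ax":0,"ay":0,"az":0},{"dx":1.3,"dy":1,"dz":0,"ax":0,"ay":0,"az":0},{"dx":1.3,"dy":1,"dz":0,"ax":0,"ay":0,"az":0},{"dx":1.3,"dy":1,"dz":0,"ax":0,"ay":0,"az":0},{"dx":1.3,"dy":1,"dz":0,"ax":0,"ay":0,"az":0}]' 0; python3 - <<'E'
from h import *
st(); s=bot.read_camera('scene'); crop(s,370,120,130,150,4,'pics/s3.png')
E
```

```text
time: 4.08
tool_pos: [0.527, 0.2521, 0.1143]
tool_rot: [1.204, 2.9, 0.001]
force: [-0.7, 0.9, 5.9]
grip_width: 0.0147
t 4.08 p [527.  252.1 114.3] F [-0.73  0.91  5.92] M [ 0.077  0.192 -0.031] w 14.7 yyaw 44.9 z [ 1.4e-03  4.0e-04 -1.0e+00] q [ 0.17  0.69 -0.9   1.81  0.65  0.96 -0.23]
```

View pics/s3.png

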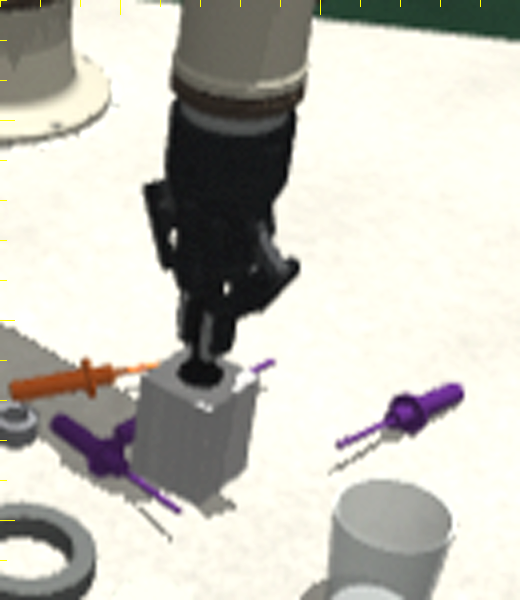

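```bash
python3 -m handwheel '[{"dx":0,"dy":0,"dz":-15,"ax":0,"ay":0,"az":0},{"dx":0,"dy":0,"dz":-40,"ax":0,"ay":0,"az":0},{"dx":0,"dy":0,"dz":-65,"ax":0,"ay":0,"az":0},{"dx":0,"dy":0,"dz":-95,"ax":0,"ay":0,"az":0},{"dx":0,"dy":0,"dz":-125,"ax":0,"ay":0,"az":0},{"dx":0,"dy":0,"dz":-150,"ax":0,"ay":0,"az":0},{"dx":0,"dy":0,"dz":-170,"ax":0,"ay":0,"az":0},{"dx":0,"dy":0,"dz":-170,"ax":0,"ay":0,"az":0}]' 0; python3 - <<'E'
from h import *
st(); rel(.676,-.105,.28,45); rel(.676,-.105,.28,10)
s=bot.read_camera('scene'); crop(s,370,80,130,150,4,'pics/s4.png')
E
```

```text
time: 4.8
tool_pos: [0.5282, 0.2536, 0.2895]
tool_rot: [1.202, 2.896, 0.009]
force: [0.3, 0.5, -0.4]
grip_width: 0.0144
t 4.80 p [528.2 253.6 289.5] F [ 0.32  0.55 -0.45] M [ 0.05  -0.026 -0.006] w 14.4 yyaw 44.9 z [ 0.0078  0.003  -1.    ] q [ 0.28  0.5  -1.05  1.66  0.46  1.25 -0.09]
t 4.8 d [-358.2 -148.6    9.6] a [ 0.0076  0.0034 -0.0015] rows 9.3
t 4.8 d [-358.2 -148.6    9.6] a [0.0084 0.001  0.6094] rows 9.3
```

View pics/s4.png

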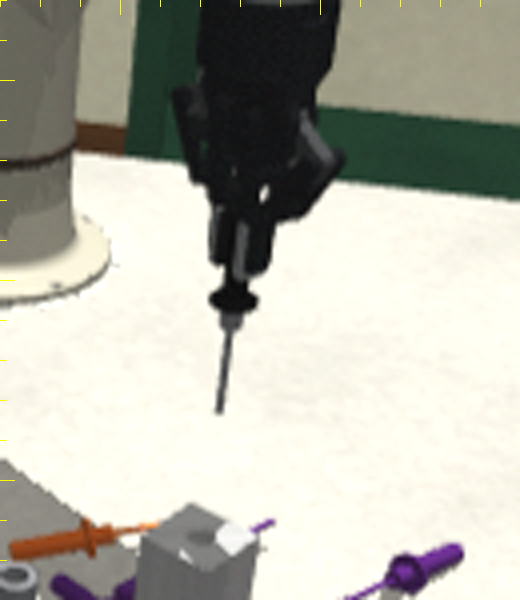

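```bash
python3 -m handwheel '[{"dx":-38,"dy":-15.5,"dz":0,"ax":0.008,"ay":0.003,"az":0.05},{"dx":-76,"dy":-31.5,"dz":0,"ax":0.008,"ay":0.003,"az":0.12},{"dx":-114,"dy":-47,"dz":0,"ax":0.008,"ay":0.003,"az":0.2},{"dx":-152,"dy":-63,"dz":0,"ax":0.008,"ay":0.003,"az":0.28},{"dx":-190,"dy":-79,"dz":0,"ax":0.008,"ay":0.003,"az":0.36},{"dx":-228,"dy":-94.5,"dz":0,"ax":0.008,"ay":0.003,"az":0.42},{"dx":-266,"dy":-110,"dz":0,"ax":0.008,"ay":0.003,"az":0.44},{"dx":-300,"dy":-124.5,"dz":0,"ax":0.008,"ay":0.003,"az":0.44}]' 0; python3 - <<'E'
from h import *
st(); rel(.676,-.105,.265,20)
E
```

```text
time: 5.52
tool_pos: [0.6508, -0.0511, 0.2859]
tool_rot: [-1.81, -2.563, 0.006]
force: [0.6, -0.1, -0.1]
grip_width: 0.0146
t 5.52 p [650.8 -51.1 285.9] F [ 0.57 -0.11 -0.07] M [ 0.018 -0.041  0.041] w 14.6 yyaw 19.5 z [-0.0052 -0.0012 -1.    ] q [ 0.62  0.58 -0.87  1.48  0.45  1.3   0.04]
t 5.52 d [-59.2   5.8  20.8] a [-0.0053 -0.0006 -0.0081] rows 1.5
```

```bash
python3 -m handwheel '[{"dx":-30,"dy":3,"dz":8,"ax":-0.005,"ay":0,"az":0},{"dx":-52,"dy":5,"dz":15,"ax":-0.005,"ay":0,"az":0},{"dx":-59,"dy":6,"dz":21,"ax":-0.005,"ay":0,"az":0},{"dx":-59,"dy":6,"dz":21,"ax":-0.005,"ay":0,"az":0},{"dx":-59,"dy":6,"dz":21,"ax":-0.005,"ay":0,"az":0}]' 0; python3 - <<'E'
from h import *
st(); rel(.676,-.105,.265,20)
s=bot.read_camera('scene'); cv2.imwrite('pics/s5f.png',s[:,:,::-1]); crop(s,210,110,130,110,6,'pics/s5.png')
t=bot.read_camera('top');cv2.imwrite('pics/t5f.png',t[:,:,::-1]);crop(t,300,120,130,110,6,'pics/t5.png')
E
```

```text
time: 5.93
tool_pos: [0.675, -0.1035, 0.2634]
tool_rot: [-1.809, -2.564, 0.0]
force: [-1.1, 0.8, 0.2]
grip_width: 0.0145
t 5.93 p [ 675.  -103.5  263.4] F [-1.13  0.81  0.16] M [ 0.058  0.01  -0.035] w 14.5 yyaw 19.6 z [-0.0033  0.0022 -1.    ] q [ 0.65  0.65 -0.85  1.42  0.49  1.29  0.11]
t 5.93 d [-1.7  0.4 -1.6] a [-0.0024 -0.0032 -0.0073] rows 0.1
```

View pics/s5.png

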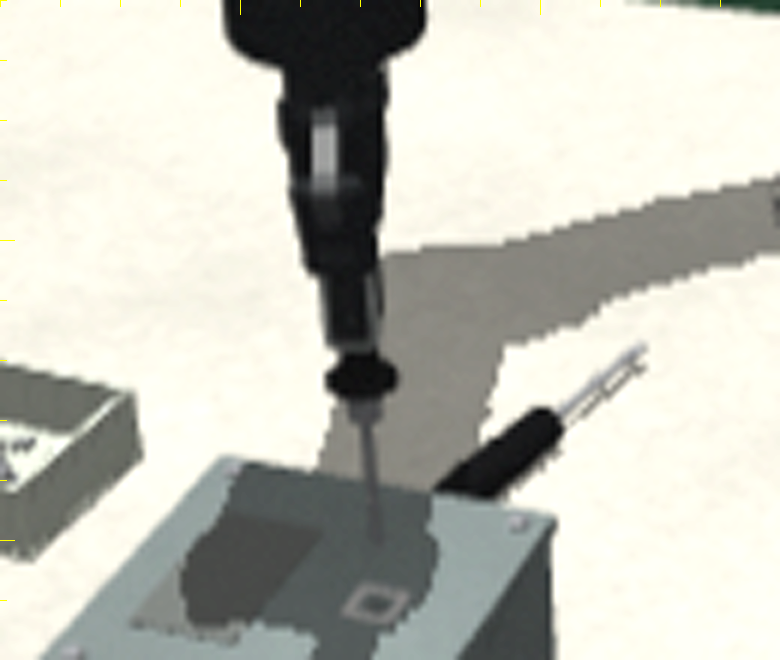

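View pics/t5.png

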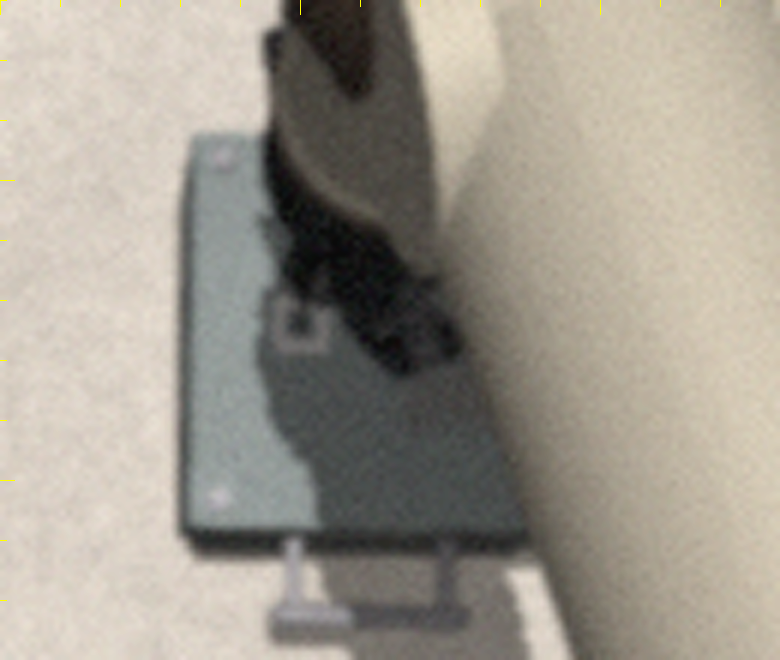

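```bash
python3 - <<'E'
from h import *
def q(x,y,s=6,x0=210,y0=110): return ((x+.5)/s-.5+x0,(y+.5)/s-.5+y0)
s=cv2.imread('pics/s5f.png')[:,:,::-1].astype(float).mean(2)
np.set_printoptions(linewidth=200)
print(s[184:204,264:280].round(0).astype(int)); print(s[204:216,264:282].round(0).astype(int))
print('tip',bp('scene',*q(377,541),.1511),'hole',bp('scene',*q(377,604),.12))
tcp=np.array([.675,-.1035,.2634])
a=pj('scene',tcp-[0,0,.0503]); b=pj('scene',tcp-[0,0,.1123]); print('expected rod top,tip',a,b,'exp. hole',pj('scene',[.676,-.105,.12]))
print('meas rod',q(366,430),q(377,541))
E
```

```text
[[90 85 85 83 82 83 57 45 64 81 84 84 84 84 83 84]
 [84 83 83 83 83 85 61 46 60 81 83 84 84 84 84 84]
 [84 83 83 84 84 85 64 46 58 82 83 85 84 85 82 82]
 [84 82 84 85 85 86 64 45 56 80 83 83 84 83 81 81]
 [77 76 82 83 86 85 67 47 54 80 84 83 83 83 84 84]
 [55 57 68 68 75 74 64 46 50 77 82 82 84 84 85 84]
 [51 51 51 51 50 55 51 45 46 65 72 76 75 80 81 83]
 [50 51 51 51 51 51 50 45 42 50 51 56 56 66 67 73]
 [50 51 50 51 50 51 50 48 43 49 52 51 52 52 51 50]
 [50 50 49 50 50 50 50 51 44 48 50 51 51 51 50 50]
 [49 50 50 50 51 49 50 44 44 46 50 50 50 49 50 49]
 [50 50 50 50 50 51 50 45 43 45 50 50 50 49 49 50]
 [52 50 50 51 51 50 51 46 43 45 50 50 51 50 50 50]
 [51 51 50 51 50 50 51 45 44 44 50 50 50 49 50 50]
 [50 50 51 50 50 50 49 45 44 44 49 50 50 51 51 51]
 [50 50 51 51 50 50 49 45 44 44 48 49 51 50 51 51]
 [49 50 51 49 50 50 50 48 45 45 51 51 50 50 50 51]
 [51 50 51 50 51 51 49 49 49 49 51 51 50 51 51 52]
 [51 50 50 50 51 51 50 50 49 51 51 51 51 52 51 51]
 [50 50 51 50 51 52 50 50 51 51 51 51 50 50 51 52]]
[[ 50  51  51  51  51  52  51  50  51  50  51  51  52  51  51  52  51  52]
 [ 5
[... 494 characters left out ...]
6  77  58  72  74 102 103]
 [ 52  52  56  68  73  76  72  72  64  64  76  77  63  53 100 104 103 103]
 [ 53  52  54  52  54  59  62  67  69  73  74  65  73  75 101 103 103 103]
 [ 53  52  53  53  53  52  52  54  52  54  57  54 101 105 104 104 104 104]
 [ 53  54  54  53  52  53  53  53  53  73  76  75 104 107 106 106 104 104]]
tip [ 0.67230674 -0.1040068   0.1511    ] hole [ 0.67461403 -0.10552098  0.12      ]
expected rod top,tip (np.float64(270.31363206861215), np.float64(179.26021471147905)) (np.float64(272.1909667391224), np.float64(200.3526417592427)) exp. hole (np.float64(272.39651295620354), np.float64(210.5824815517732))
meas rod (270.5833333333333, 181.25) (272.4166666666667, 199.75)
```

```bash
python3 - <<'E'
from h import *
rel(.6763,-.1047,.240,20)
E
```

```text
t 6.03 d [-3.1 -0.4 25.1] a [-0.0001 -0.002  -0.0045] rows 0.6
```

```bash
python3 -m handwheel '[{"dx":-3.1,"dy":-0.4,"dz":8,"ax":0,"ay":-0.002,"az":0},{"dx":-3.1,"dy":-0.4,"dz":16,"ax":0,"ay":-0.002,"az":0},{"dx":-3.1,"dy":-0.4,"dz":24,"ax":0,"ay":-0.002,"az":0},{"dx":-3.1,"dy":-0.4,"dz":24,"ax":0,"ay":-0.002,"az":0},{"dx":-3.1,"dy":-0.4,"dz":24,"ax":0,"ay":-0.002,"az":0}]' 0; python3 - <<'E'
from h import *
st(); rel(.6763,-.1047,.265,20)
s=bot.read_camera('scene'); cv2.imwrite('pics/s6f.png',s[:,:,::-1]); crop(s,240,170,70,60,10,'pics/s6.png')
np.set_printoptions(linewidth=200); print(s[200:216,264:282].mean(2).round(0).astype(int))
o=bot.get_obs()
T=R.from_rotvec(o['tool_rot']).as_matrix(); tip=o['tool_pos']+T[:,2]*.1123; print(tip,pj('scene',tip))
t=bot.read_camera('top');crop(t,320,140,70,60,10,'pics/t6.png')
E
```

```text
time: 6.45
tool_pos: [0.6757, -0.1046, 0.2401]
tool_rot: [-1.806, -2.569, 0.002]
force: [-1.4, 0.7, -0.6]
grip_width: 0.0147
t 6.45 p [ 675.7 -104.6  240.1] F [-1.38  0.7  -0.63] M [-0.01  -0.01  -0.006] w 14.7 yyaw 19.8 z [-1.9e-03  1.0e-04 -1.0e+00] q [ 0.65  0.67 -0.83  1.45  0.51  1.25  0.1 ]
t 6.45 d [ -0.3   0.5 -24.9] a [-0.0018 -0.0007 -0.004 ] rows 0.6
[[ 51  52  50  50  50  50  50  44  44  45  50  51  50  50  51  51  50  51]
 [ 51  51  51  50  50  50  50  45  44  45  51  50  50  50  52  52  52  51]
 [ 51  51  51  51  51  51  51  45  45  44  50  51  50  51  52  52  51  51]
 [ 51  51  51  51  51  51  50  45  44  44  51  51  51  51  52  52  52  52]
 [ 52  51  51  52  52  50  51  44  44  45  51  51  52  51  51  51  51  51]
 [ 51  51  51  51  51  51  52  46  44  45  50  51  52  51  52  51  52  52]
 [ 51  51  50  52  52  51  54  50  46  43  51  52  51  52  52  51  52  51]
 [ 51  51  52  51  51  56  67  65  46  47  59  55  55  52  53  52  52  51]
 [ 52  50  51  53  53  71  79  74  49  55  72  66  68  64  57  53  52  53]
 [ 53  52  52  52  66  81  71  54  49  56  65  70  81  80  61  53  52  72]
 [ 52  52  52  60  81  76  58  47  43  44  47  64  80  71  54  53  53  99]
 [ 52  52  55  73  81  70  61  53  45  45  55  76  78  58  53  73  75 101]
 [ 53  53  57  68  73  76  73  73  63  65  77  77  63  53  53 100 103 103]
 [ 54  53  53  54  55  60  64  67  69  73  74  65  54  73  74 101 103 104]
 [ 54  53  53  53  54  54  53  53  54  54  58  54  74 102 105 103 104 104]
 [ 52  53  54  53  53  53  54  52  53  53  73  76 103 107 107 106 105 104]]
[ 0.67601379 -0.10458618  0.12841907] (np.float64(272.30119312433567), np.float64(207.90435490977666))
```

View pics/s6.png

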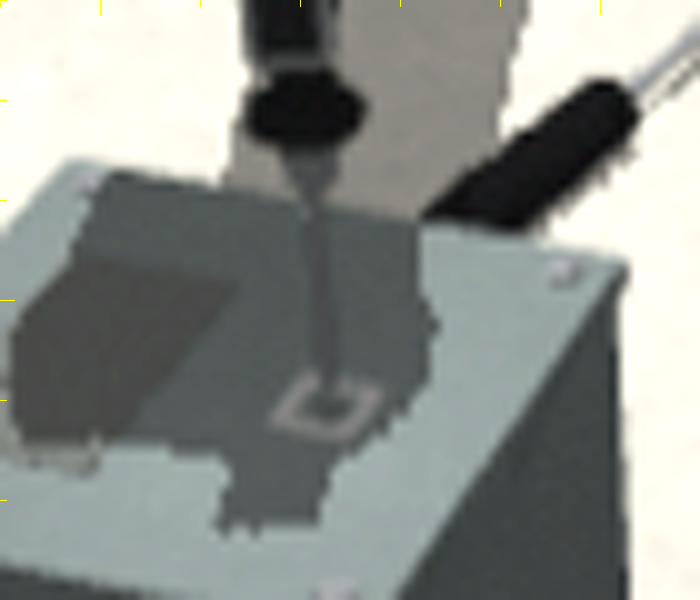

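View pics/t6.png

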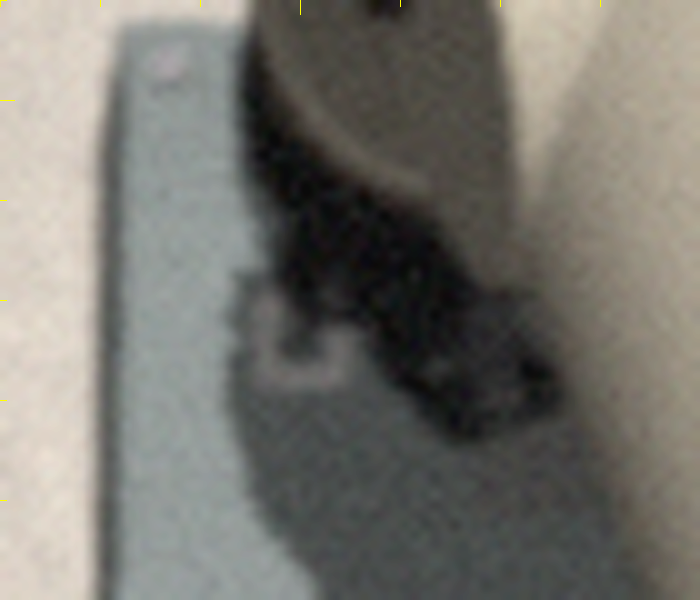

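The tip is at about (272.3,208), just above and behind the hole at (272.5,210.2), and it matches the projection from the arm pose to within 0.3 px. I'll lower it slowly.

```bash
python3 -m handwheel '[{"dx":-0.3,"dy":0.5,"dz":2,"ax":-0.002,"ay":-0.001,"az":0},{"dx":-0.3,"dy":0.5,"dz":5,"ax":-0.002,"ay":-0.001,"az":0},{"dx":-0.3,"dy":0.5,"dz":8,"ax":-0.002,"ay":-0.001,"az":0},{"dx":-0.3,"dy":0.5,"dz":10.5,"ax":-0.002,"ay":-0.001,"az":0},{"dx":-0.3,"dy":0.5,"dz":10.5,"ax":-0.002,"ay":-0.001,"az":0},{"dx":-0.3,"dy":0.5,"dz":10.5,"ax":-0.002,"ay":-0.001,"az":0}]' 0; python3 - <<'E'
from h import *
st(); rel(.6763,-.1047,.226,20)
s=bot.read_camera('scene'); crop(s,250,180,50,50,12,'pics/s7.png')
E
```

```text
time: 7.05
tool_pos: [0.6768, -0.1048, 0.2303]
tool_rot: [1.807, 2.568, 0.001]
force: [-0.2, 0.0, -1.0]
grip_width: 0.0146
t 7.05 p [ 676.8 -104.8  230.3] F [-0.23  0.02 -1.05] M [-0.006  0.084  0.002] w 14.6 yyaw 19.7 z [ 1.7e-03 -1.0e-04 -1.0e+00] q [ 0.64  0.68 -0.83  1.46  0.51  1.23  0.1 ]
t 7.05 d [ 0.3 -0.4  4.3] a [ 0.0016  0.0006 -0.0044] rows 0.1
```

View pics/s7.png

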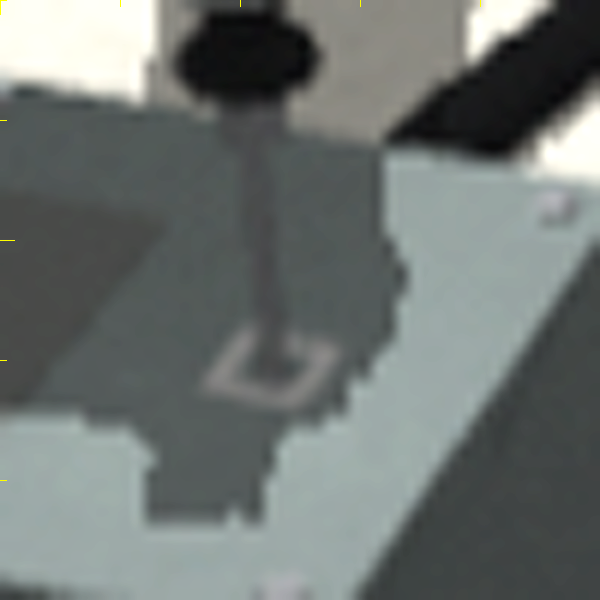

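```bash
python3 -m handwheel '[{"dx":0,"dy":0,"dz":1.5,"ax":0,"ay":0,"az":0},{"dx":0,"dy":0,"dz":3,"ax":0,"ay":0,"az":0},{"dx":0,"dy":0,"dz":4.5,"ax":0,"ay":0,"az":0},{"dx":0,"dy":0,"dz":6,"ax":0,"ay":0,"az":0},{"dx":0,"dy":0,"dz":6,"ax":0,"ay":0,"az":0}]' 0; python3 - <<'E'
from h import *
st()
E
```

```text
time: 7.52
tool_pos: [0.6767, -0.1048, 0.2241]
tool_rot: [1.807, 2.568, 0.001]
force: [0.4, 0.1, -0.3]
grip_width: 0.0146
t 7.52 p [ 676.7 -104.8  224.1] F [ 0.44  0.1  -0.34] M [ 0.009 -0.035 -0.025] w 14.6 yyaw 19.7 z [ 1.5e-03 -1.0e-04 -1.0e+00] q [ 0.64  0.68 -0.83  1.46  0.52  1.22  0.09]
```

The rod is 8 mm into the hole without any contact force. Next I'll feel for the latch in 3 mm steps.

```bash
python3 -m handwheel '[{"dx":0,"dy":0,"dz":1.5,"ax":0,"ay":0,"az":0},{"dx":0,"dy":0,"dz":3,"ax":0,"ay":0,"az":0},{"dx":0,"dy":0,"dz":4.5,"ax":0,"ay":0,"az":0},{"dx":0,"dy":0,"dz":6,"ax":0,"ay":0,"az":0},{"dx":0,"dy":0,"dz":6,"ax":0,"ay":0,"az":0}]' 0
```

```text
time: 7.93
tool_pos: [0.6765, -0.1048, 0.2176]
tool_rot: [1.807, 2.569, 0.001]
force: [0.6, -0.4, -0.7]
grip_width: 0.014
```

```bash
python3 -m handwheel '[{"dx":0,"dy":0,"dz":1,"ax":0,"ay":0,"az":0},{"dx":0,"dy":0,"dz":2,"ax":0,"ay":0,"az":0},{"dx":0,"dy":0,"dz":3,"ax":0,"ay":0,"az":0},{"dx":0,"dy":0,"dz":3,"ax":0,"ay":0,"az":0}]' 0
```

```text
time: 8.27
tool_pos: [0.6763, -0.1049, 0.2143]
tool_rot: [1.807, 2.569, 0.0]
force: [0.0, -0.3, -0.6]
grip_width: 0.0142
```

```bash
python3 -m handwheel '[{"dx":0,"dy":0,"dz":1,"ax":0,"ay":0,"az":0},{"dx":0,"dy":0,"dz":2,"ax":0,"ay":0,"az":0},{"dx":0,"dy":0,"dz":3,"ax":0,"ay":0,"az":0},{"dx":0,"dy":0,"dz":3,"ax":0,"ay":0,"az":0}]' 0
```

```text
time: 8.6
tool_pos: [0.6762, -0.1048, 0.2111]
tool_rot: [1.807, 2.569, 0.0]
force: [-0.2, -0.0, -0.3]
grip_width: 0.0147
```

```bash
python3 -m handwheel '[{"dx":0,"dy":0,"dz":1,"ax":0,"ay":0,"az":0},{"dx":0,"dy":0,"dz":2,"ax":0,"ay":0,"az":0},{"dx":0,"dy":0,"dz":3,"ax":0,"ay":0,"az":0},{"dx":0,"dy":0,"dz":3,"ax":0,"ay":0,"az":0}]' 0
```

```text
time: 8.93
tool_pos: [0.6761, -0.1049, 0.2078]
tool_rot: [-1.807, -2.569, 0.0]
force: [-0.0, 0.4, -0.7]
grip_width: 0.0146
```

```bash
python3 -m handwheel '[{"dx":0,"dy":0,"dz":1,"ax":0,"ay":0,"az":0},{"dx":0,"dy":0,"dz":2,"ax":0,"ay":0,"az":0},{"dx":0,"dy":0,"dz":3,"ax":0,"ay":0,"az":0},{"dx":0,"dy":0,"dz":3,"ax":0,"ay":0,"az":0}]' 0
```

```text
time: 9.27
tool_pos: [0.6759, -0.1049, 0.2044]
tool_rot: [-1.807, -2.569, 0.001]
force: [0.3, -1.0, -0.8]
grip_width: 0.0144
```

```bash
python3 -m handwheel '[{"dx":0,"dy":0,"dz":1,"ax":0,"ay":0,"az":0},{"dx":0,"dy":0,"dz":2,"ax":0,"ay":0,"az":0},{"dx":0,"dy":0,"dz":3,"ax":0,"ay":0,"az":0},{"dx":0,"dy":0,"dz":3,"ax":0,"ay":0,"az":0}]' 0
```

```text
time: 9.6
tool_pos: [0.6763, -0.1049, 0.2024]
tool_rot: [1.808, 2.569, 0.0]
force: [-0.3, -0.8, 5.0]
grip_width: 0.0143
```

The latch was felt: 5 N at TCP z 0.2024, which puts its rest position near 0.204. The tray should trip near 0.197, and the stop is at 0.191.

```bash
python3 -m handwheel '[{"dx":0,"dy":0,"dz":2,"ax":0,"ay":0,"az":0},{"dx":0,"dy":0,"dz":3.5,"ax":0,"ay":0,"az":0},{"dx":0,"dy":0,"dz":5,"ax":0,"ay":0,"az":0},{"dx":0,"dy":0,"dz":6,"ax":0,"ay":0,"az":0},{"dx":0,"dy":0,"dz":6,"ax":0,"ay":0,"az":0}]' 0; python3 -c "
from h import *
st()"
```

```text
time: 10.02
tool_pos: [0.6766, -0.1049, 0.1981]
tool_rot: [1.807, 2.568, 0.0]
force: [-2.0, 0.1, 8.3]
grip_width: 0.0142
t 10.02 p [ 676.6 -104.9  198.1] F [-2.02  0.07  8.3 ] M [-0.06   0.872 -0.02 ] w 14.2 yyaw 19.7 z [ 0.0014 -0.001  -1.    ] q [ 0.64  0.71 -0.81  1.49  0.54  1.18  0.08]
```

```bash
python3 -m handwheel '[{"dx":0,"dy":0,"dz":2,"ax":0,"ay":0,"az":0},{"dx":0,"dy":0,"dz":3,"ax":0,"ay":0,"az":0},{"dx":0,"dy":0,"dz":4,"ax":0,"ay":0,"az":0},{"dx":0,"dy":0,"dz":4.5,"ax":0,"ay":0,"az":0},{"dx":0,"dy":0,"dz":4.5,"ax":0,"ay":0,"az":0}]' 0; python3 -c "
from h import *
st()
s=bot.read_camera('top');crop(s,300,120,130,130,4,'pics/t8.png')"
```

```text
time: 10.43
tool_pos: [0.6769, -0.1048, 0.1958]
tool_rot: [1.806, 2.567, -0.0]
force: [-3.6, -0.9, 12.0]
grip_width: 0.0146
t 10.43 p [ 676.9 -104.8  195.8] F [-3.55 -0.93 12.03] M [-0.093  1.316 -0.004] w 14.6 yyaw 19.7 z [ 0.0024 -0.0019 -1.    ] q [ 0.64  0.71 -0.81  1.49  0.54  1.17  0.08]
```

View pics/t8.png

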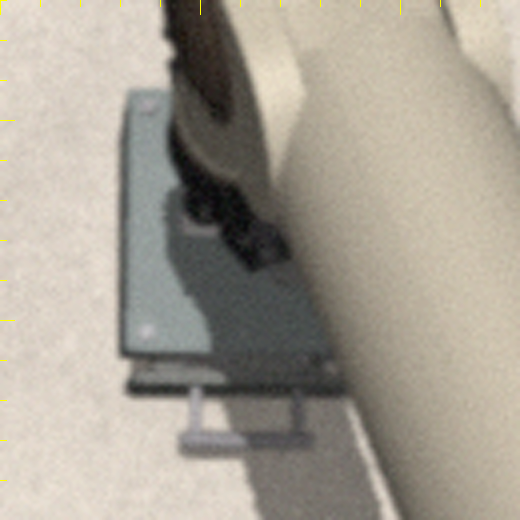

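The tray has sprung: the handle bar moved from row 223 to about row 230 and a gap is open at the front. I'll hold briefly to see how far it goes before withdrawing.

```bash
python3 -m handwheel '[{"dx":0,"dy":0,"dz":2,"ax":0,"ay":0,"az":0},{"dx":0,"dy":0,"dz":2,"ax":0,"ay":0,"az":0}]' 0; python3 -c "
from h import *
st()
s=bot.read_camera('top');crop(s,300,120,130,130,4,'pics/t9.png')"
```

```text
time: 10.65
tool_pos: [0.677, -0.1047, 0.1961]
tool_rot: [1.806, 2.566, -0.001]
force: [-4.7, -0.5, 11.7]
grip_width: 0.0144
t 10.65 p [ 677.  -104.7  196.1] F [-4.72 -0.5  11.71] M [-0.115  1.39   0.014] w 14.4 yyaw 19.7 z [ 0.003  -0.0029 -1.    ] q [ 0.64  0.71 -0.81  1.49  0.54  1.17  0.08]
```

View pics/t9.png

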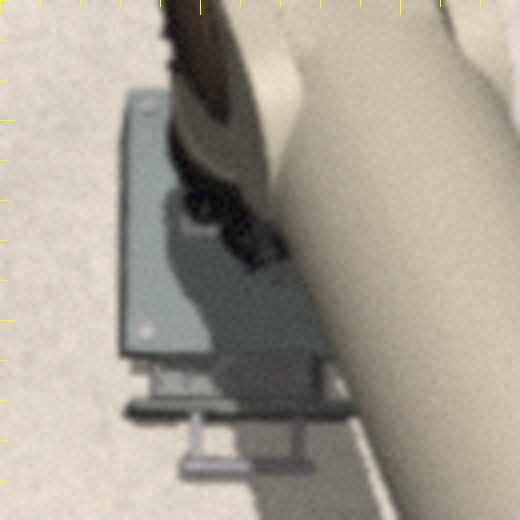

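The tray is out by about 36–40 mm (handle at row 237). Now I'll withdraw straight up.

```bash
python3 -m handwheel '[{"dx":0,"dy":0,"dz":-4,"ax":0,"ay":0,"az":0},{"dx":0,"dy":0,"dz":-12,"ax":0,"ay":0,"az":0},{"dx":0,"dy":0,"dz":-22,"ax":0,"ay":0,"az":0},{"dx":0,"dy":0,"dz":-35,"ax":0,"ay":0,"az":0},{"dx":0,"dy":0,"dz":-55,"ax":0,"ay":0,"az":0},{"dx":0,"dy":0,"dz":-80,"ax":0,"ay":0,"az":0},{"dx":0,"dy":0,"dz":-100,"ax":0,"ay":0,"az":0},{"dx":0,"dy":0,"dz":-100,"ax":0,"ay":0,"az":0}]' 0; python3 -c "
from h import *
st(); rel(.527,.252,.30,30)
s=bot.read_camera('scene');cv2.imwrite('pics/s10f.png',s[:,:,::-1]);crop(s,200,80,130,140,5,'pics/s10.png')"
```

```text
time: 11.37
tool_pos: [0.6791, -0.1038, 0.302]
tool_rot: [1.802, 2.56, 0.006]
force: [1.6, 0.1, 0.1]
grip_width: 0.0148
t 11.37 p [ 679.1 -103.8  302. ] F [1.58 0.11 0.12] M [-0.007 -0.054 -0.057] w 14.8 yyaw 19.7 z [ 0.0111 -0.0034 -0.9999] q [ 0.65  0.62 -0.86  1.38  0.47  1.34  0.13]
t 11.37 d [386.3 -23.2  -0.9] a [ 0.0086  0.0077 -0.1795] rows 9.3
```

View pics/s10.png

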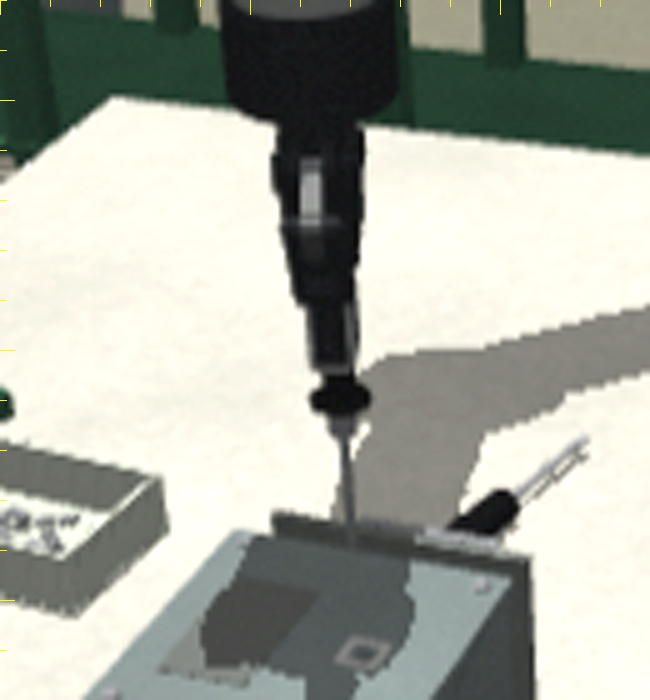

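```bash
python3 -m handwheel '[{"dx":35,"dy":-2,"dz":0,"ax":0.008,"ay":0.008,"az":-0.04},{"dx":75,"dy":-4.5,"dz":0,"ax":0.008,"ay":0.008,"az":-0.12},{"dx":115,"dy":-7,"dz":0,"ax":0.008,"ay":0.008,"az":-0.2},{"dx":155,"dy":-9.5,"dz":0,"ax":0.008,"ay":0.008,"az":-0.28},{"dx":195,"dy":-12,"dz":0,"ax":0.008,"ay":0.008,"az":-0.36},{"dx":235,"dy":-14.5,"dz":0,"ax":0.008,"ay":0.008,"az":-0.42},{"dx":275,"dy":-17,"dz":0,"ax":0.008,"ay":0.008,"az":-0.44},{"dx":312,"dy":-19,"dz":0,"ax":0.008,"ay":0.008,"az":-0.44}]' 0; python3 -c "
from h import *
st(); rel(.5265,.2515,.24,45)"
```

```text
time: 12.08
tool_pos: [0.5533, 0.1849, 0.2967]
tool_rot: [-1.2, -2.9, 0.004]
force: [-0.0, 1.3, -0.8]
grip_width: 0.0146
t 12.08 p [553.3 184.9 296.7] F [-0.05  1.35 -0.77] M [ 0.041 -0.056 -0.023] w 14.6 yyaw 45.0 z [-0.004  -0.0011 -1.    ] q [ 0.4   0.49 -1.05  1.64  0.44  1.27  0.05]
t 12.08 d [65.9 28.4 56.7] a [-0.0036 -0.002   0.0007] rows 2.2
```

```bash
python3 -m handwheel '[{"dx":33,"dy":14,"dz":4,"ax":-0.004,"ay":-0.002,"az":0},{"dx":58,"dy":25,"dz":15,"ax":-0.004,"ay":-0.002,"az":0},{"dx":66,"dy":28.4,"dz":35,"ax":-0.004,"ay":-0.002,"az":0},{"dx":66,"dy":28.4,"dz":50,"ax":-0.004,"ay":-0.002,"az":0},{"dx":66,"dy":28.4,"dz":57,"ax":-0.004,"ay":-0.002,"az":0},{"dx":66,"dy":28.4,"dz":57,"ax":-0.004,"ay":-0.002,"az":0},{"dx":66,"dy":28.4,"dz":57,"ax":-0.004,"ay":-0.002,"az":0}]' 0; python3 -c "
from h import *
st(); rel(.5265,.2515,.214,45)
s=bot.read_camera('scene');crop(s,370,100,130,150,4,'pics/s11.png')
o=bot.get_obs();T=R.from_rotvec(o['tool_rot']).as_matrix(); tip=o['tool_pos']+T[:,2]*.1123; print(tip,pj('scene',tip),pj('scene',[.5258,.251,.08]))"
```

```text
time: 12.67
tool_pos: [0.5266, 0.2508, 0.2393]
tool_rot: [-1.202, -2.902, 0.001]
force: [-0.7, 0.4, -0.5]
grip_width: 0.0142
t 12.67 p [526.6 250.8 239.3] F [-0.7   0.37 -0.53] M [ 0.01   0.014 -0.036] w 14.2 yyaw 45.0 z [-8.e-04 -1.e-04 -1.e+00] q [ 0.25  0.55 -1.01  1.71  0.5   1.17 -0.12]
t 12.67 d [ 0.5  0.5 25.3] a [-0.0006 -0.0005 -0.0004] rows 0.6
[0.52708731 0.25110938 0.12775335] (np.float64(421.2333915503068), np.float64(198.8404149238492)) (np.float64(419.3138877313826), np.float64(213.53593301202557))
```

View pics/s11.png

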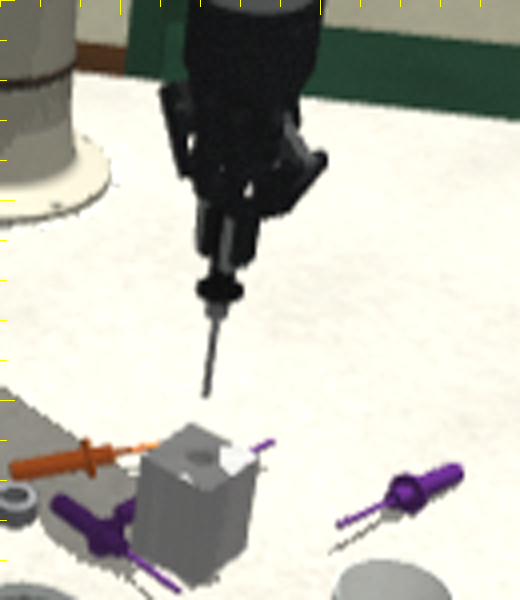

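```bash
python3 -c "
from h import *
s=bot.read_camera('scene');crop(s,400,195,45,40,14,'pics/s12.png')
for p in ((420.1,214.6),(419.8,214.3),(419.5,214)): print(bp('scene',*p,.08))"
```

```text
[0.53007797 0.25363991 0.08      ]
[0.52893328 0.25269933 0.08      ]
[0.52778646 0.25175698 0.08      ]
```

View pics/s12.png

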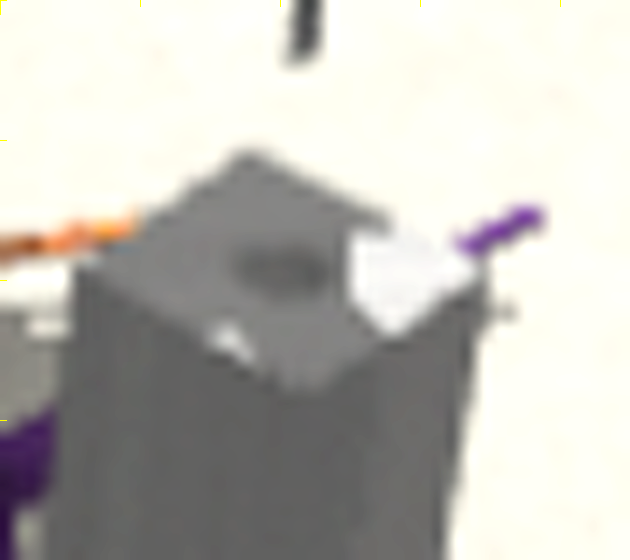

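The empty hole is at scene (419.5,213.8), which gives about (0.527,0.2516). That agrees with the TCP at the grasp, so I'll lower the pin.

```bash
python3 -m handwheel '[{"dx":0.5,"dy":0.7,"dz":10,"ax":0,"ay":0,"az":0},{"dx":0.5,"dy":0.7,"dz":25,"ax":0,"ay":0,"az":0},{"dx":0.5,"dy":0.7,"dz":40,"ax":0,"ay":0,"az":0},{"dx":0.5,"dy":0.7,"dz":55,"ax":0,"ay":0,"az":0},{"dx":0.5,"dy":0.7,"dz":70,"ax":0,"ay":0,"az":0},{"dx":0.5,"dy":0.7,"dz":85,"ax":0,"ay":0,"az":0},{"dx":0.5,"dy":0.7,"dz":95,"ax":0,"ay":0,"az":0},{"dx":0.5,"dy":0.7,"dz":95,"ax":0,"ay":0,"az":0}]' 0; python3 -c "
from h import *
st(); rel(.5269,.2517,.130,45)"
```

```text
time: 13.43
tool_pos: [0.5259, 0.2512, 0.1423]
tool_rot: [-1.202, -2.9, 0.003]
force: [0.4, -0.7, -0.4]
grip_width: 0.0141
t 13.43 p [525.9 251.2 142.3] F [ 0.43 -0.66 -0.42] M [ 0.041 -0.028 -0.042] w 14.1 yyaw 45.0 z [-3.2e-03 -8.0e-04 -1.0e+00] q [ 0.19  0.66 -0.92  1.79  0.61  1.01 -0.2 ]
t 13.43 d [-0.4  1.1 12.3] a [-0.0029 -0.0016 -0.0004] rows 0.3
```

```bash
python3 -m handwheel '[{"dx":-0.4,"dy":1,"dz":2,"ax":-0.003,"ay":-0.002,"az":0},{"dx":-0.4,"dy":1,"dz":6,"ax":-0.003,"ay":-0.002,"az":0},{"dx":-0.4,"dy":1,"dz":10,"ax":-0.003,"ay":-0.002,"az":0},{"dx":-0.4,"dy":1,"dz":14,"ax":-0.003,"ay":-0.002,"az":0},{"dx":-0.4,"dy":1,"dz":18,"ax":-0.003,"ay":-0.002,"az":0},{"dx":-0.4,"dy":1,"dz":18,"ax":-0.003,"ay":-0.002,"az":0}]' 0; python3 -c "
from h import *
st(); rel(.5269,.2517,.114,45)"
```

```text
time: 13.93
tool_pos: [0.5266, 0.2513, 0.1236]
tool_rot: [-1.203, -2.902, 0.001]
force: [0.2, 0.1, 0.8]
grip_width: 0.0145
t 13.93 p [526.6 251.3 123.6] F [0.15 0.07 0.76] M [-0.011 -0.001 -0.006] w 14.5 yyaw 45.0 z [-3.e-04 -6.e-04 -1.e+00] q [ 0.17  0.68 -0.9   1.81  0.64  0.98 -0.22]
t 13.93 d [0.1 0.6 9.6] a [-0.0006  0.0002 -0.0005] rows 0.2
```

```bash
python3 -m handwheel '[{"dx":0.1,"dy":0.4,"dz":3,"ax":0,"ay":0,"az":0},{"dx":0.1,"dy":0.4,"dz":6,"ax":0,"ay":0,"az":0},{"dx":0.1,"dy":0.4,"dz":9,"ax":0,"ay":0,"az":0},{"dx":0.1,"dy":0.4,"dz":10,"ax":0,"ay":0,"az":0},{"dx":0.1,"dy":0.4,"dz":10,"ax":0,"ay":0,"az":0}]' 0; python3 -c "
from h import *
st()
s=bot.read_camera('scene');crop(s,385,140,80,100,6,'pics/s13.png')"
```

```text
time: 14.35
tool_pos: [0.5269, 0.2516, 0.1143]
tool_rot: [1.203, 2.901, -0.002]
force: [-1.9, -2.6, 5.8]
grip_width: 0.0146
t 14.35 p [526.9 251.6 114.3] F [-1.88 -2.6   5.77] M [-0.336  0.44   0.017] w 14.6 yyaw 45.0 z [ 3.0e-04 -1.2e-03 -1.0e+00] q [ 0.16  0.69 -0.89  1.81  0.65  0.96 -0.23]
```

View pics/s13.png

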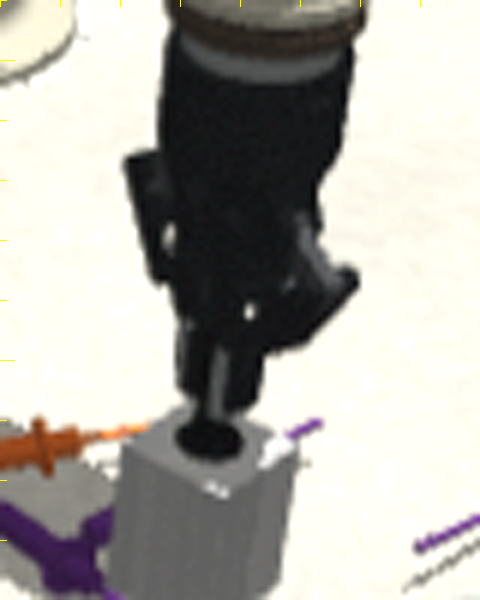

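The flange lies on the block and the TCP is at the same height as at the grasp, so I'll open.

```bash
python3 -m handwheel '[{"dx":0,"dy":0,"dz":0,"ax":0,"ay":0,"az":0},{"dx":0,"dy":0,"dz":0,"ax":0,"ay":0,"az":0},{"dx":0,"dy":0,"dz":0,"ax":0,"ay":0,"az":0},{"dx":0,"dy":0,"dz":0,"ax":0,"ay":0,"az":0},{"dx":0,"dy":0,"dz":0,"ax":0,"ay":0,"az":0},{"dx":0,"dy":0,"dz":0,"ax":0,"ay":0,"az":0}]' 45; python3 -m handwheel '[{"dx":0,"dy":0,"dz":-15,"ax":0,"ay":0,"az":0},{"dx":0,"dy":0,"dz":-40,"ax":0,"ay":0,"az":0},{"dx":0,"dy":0,"dz":-70,"ax":0,"ay":0,"az":0},{"dx":0,"dy":0,"dz":-110,"ax":0,"ay":0,"az":0},{"dx":0,"dy":0,"dz":-150,"ax":0,"ay":0,"az":0},{"dx":0,"dy":0,"dz":-170,"ax":0,"ay":0,"az":0},{"dx":0,"dy":0,"dz":-170,"ax":0,"ay":0,"az":0}]' 45; python3 -c "
from h import *
st(); rel(.511,-.135,.26,0)
s=bot.read_camera('scene');cv2.imwrite('pics/s14f.png',s[:,:,::-1]);crop(s,385,140,80,100,6,'pics/s14.png')"
```

```text
time: 14.9
tool_pos: [0.5269, 0.2516, 0.1142]
tool_rot: [1.203, 2.902, -0.002]
force: [0.1, -0.5, 0.2]
grip_width: 0.0452
time: 15.48
tool_pos: [0.5288, 0.2543, 0.291]
tool_rot: [1.199, 2.896, 0.009]
force: [-0.2, 1.4, 0.4]
grip_width: 0.0447
t 15.48 p [528.8 254.3 291. ] F [-0.17  1.41  0.4 ] M [ 0.001 -0.03  -0.016] w 44.7 yyaw 45.0 z [ 0.0089  0.0028 -1.    ] q [ 0.27  0.5  -1.05  1.65  0.46  1.25 -0.08]
t 15.48 d [-262.5 -288.2   29.7] a [0.0095 0.0008 0.7855] rows 9.4
```

View pics/s14.png

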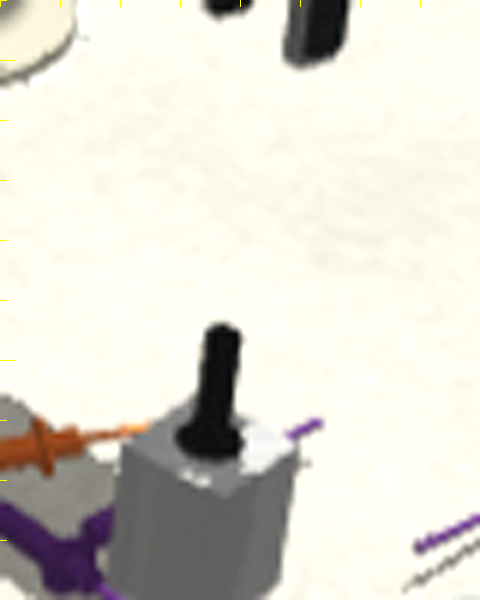

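The pin stands home in the holder, with its flange at (420,212) and its handle upright. Now the tray handle.

```bash
python3 -m handwheel '[{"dx":-27,"dy":-30,"dz":0,"ax":0.009,"ay":0,"az":0.1},{"dx":-54,"dy":-60,"dz":0,"ax":0.009,"ay":0,"az":0.2},{"dx":-82,"dy":-90,"dz":0,"ax":0.009,"ay":0,"az":0.3},{"dx":-109,"dy":-120,"dz":0,"ax":0.009,"ay":0,"az":0.4},{"dx":-137,"dy":-150,"dz":0,"ax":0.009,"ay":0,"az":0.5},{"dx":-164,"dy":-180,"dz":0,"ax":0.009,"ay":0,"az":0.6},{"dx":-191,"dy":-210,"dz":0,"ax":0.009,"ay":0,"az":0.7},{"dx":-217,"dy":-239,"dz":0,"ax":0.009,"ay":0,"az":0.8}]' 30; python3 -c "
from h import *
st(); print(bp('top',361.2,236.1,.085),bp('top',345.3,237,.085),bp('top',378,236,.085));rel(.5115,-.135,.20,-1.75)
t=bot.read_camera('top');crop(t,300,120,130,140,5,'pics/t15.png')"
```

```text
time: 16.2
tool_pos: [0.511, -0.0716, 0.2872]
tool_rot: [-2.243, -2.198, 0.007]
force: [0.6, -0.3, 0.5]
grip_width: 0.0298
t 16.20 p [511.  -71.6 287.2] F [ 0.63 -0.26  0.5 ] M [-0.017 -0.044  0.021] w 29.8 yyaw -1.2 z [-0.0037 -0.0025 -1.    ] q [ 0.82  0.29 -0.88  1.82  0.24  1.15 -0.15]
[ 0.51470595 -0.13585096  0.085     ] [ 0.51270608 -0.09347047  0.085     ] [ 0.51456267 -0.18064176  0.085     ]
t 16.2 d [-63.2   2.1  87.3] a [-0.0037  0.0026  0.0104] rows 2.6
```

View pics/t15.png

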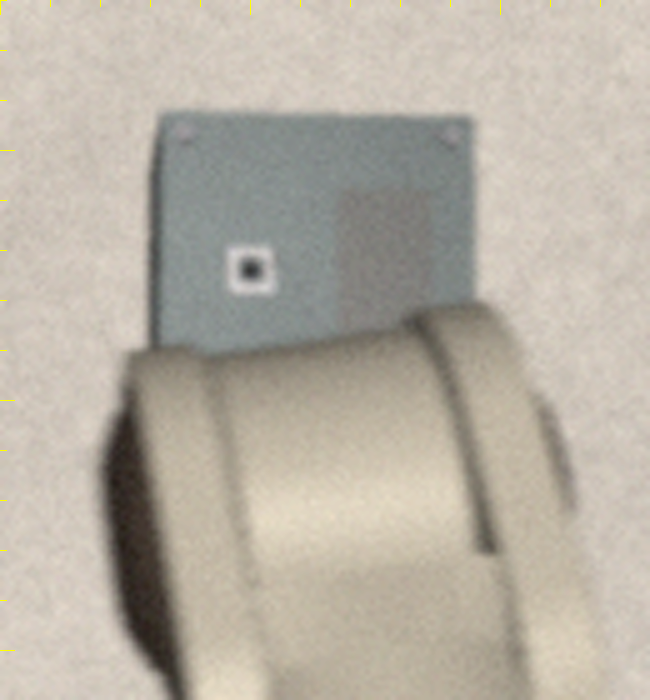

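```bash
python3 -m handwheel '[{"dx":-32,"dy":1,"dz":15,"ax":-0.004,"ay":0.003,"az":0.01},{"dx":-56,"dy":2.5,"dz":40,"ax":-0.004,"ay":0.003,"az":0.01},{"dx":-63.4,"dy":2.5,"dz":75,"ax":-0.004,"ay":0.003,"az":0.01},{"dx":-63.4,"dy":2.5,"dz":110,"ax":-0.004,"ay":0.003,"az":0.01},{"dx":-63.4,"dy":2.5,"dz":140,"ax":-0.004,"ay":0.003,"az":0.01},{"dx":-63.4,"dy":2.5,"dz":160,"ax":-0.004,"ay":0.003,"az":0.01},{"dx":-63.4,"dy":2.5,"dz":165,"ax":-0.004,"ay":0.003,"az":0.01},{"dx":-63.4,"dy":2.5,"dz":165,"ax":-0.004,"ay":0.003,"az":0.01}]' 30; python3 -c "
from h import *
st(); rel(.512,-.135,.078,-1.75)
t=bot.read_camera('top');crop(t,300,120,130,140,5,'pics/t16.png');t=bot.read_camera('scene');crop(t,200,80,130,140,5,'pics/s16.png')"
```

```text
time: 16.92
tool_pos: [0.5079, -0.1453, 0.1201]
tool_rot: [-2.27, -2.168, 0.009]
force: [0.0, -0.2, 0.6]
grip_width: 0.0299
t 16.92 p [ 507.9 -145.3  120.1] F [ 0.03 -0.21  0.65] M [-0.007 -0.028  0.043] w 29.9 yyaw -2.6 z [-0.0058 -0.0023 -1.    ] q [ 0.8   0.52 -0.72  1.94  0.46  0.85 -0.21]
t 16.92 d [10.6  3.9 42. ] a [-0.0057  0.0026 -0.0154] rows 1.0
```

View pics/t16.png

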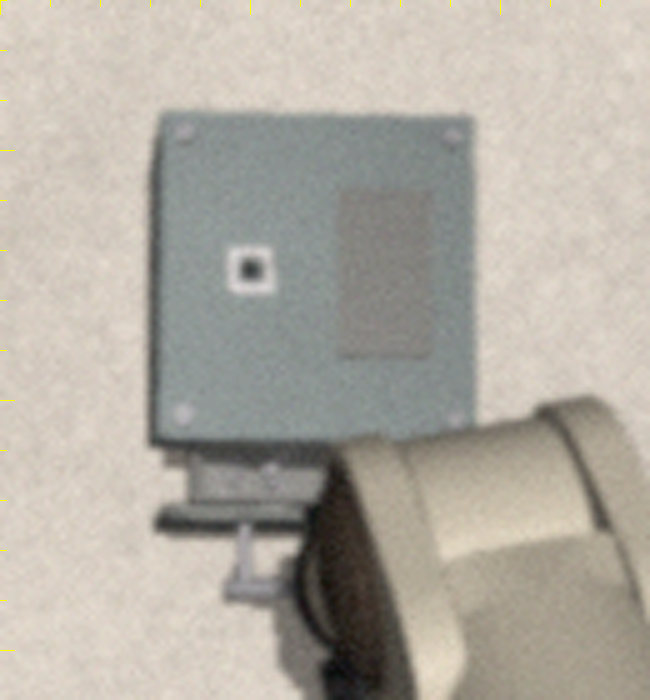

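View pics/s16.png

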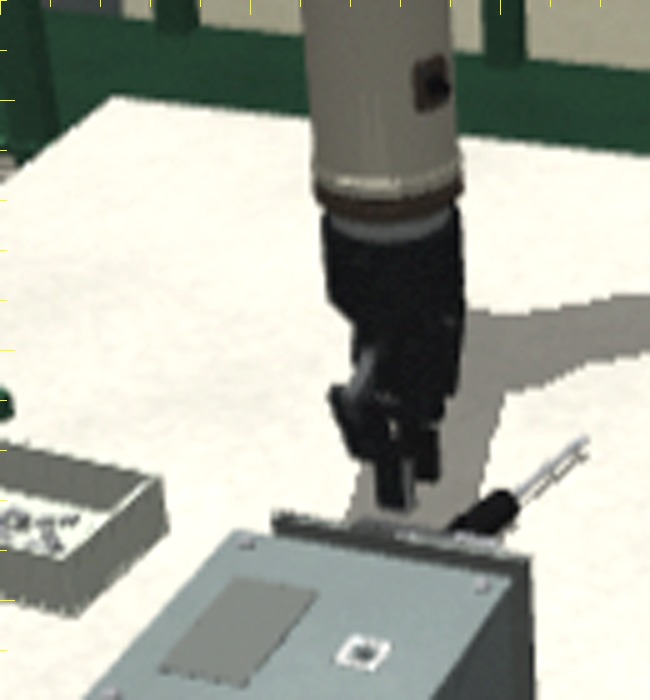

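```bash
python3 -m handwheel '[{"dx":10.6,"dy":4,"dz":0,"ax":-0.006,"ay":0.003,"az":-0.015},{"dx":10.6,"dy":4,"dz":0,"ax":-0.006,"ay":0.003,"az":-0.015},{"dx":10.6,"dy":4,"dz":10,"ax":-0.006,"ay":0.003,"az":-0.015},{"dx":10.6,"dy":4,"dz":10,"ax":-0.006,"ay":0.003,"az":-0.015}]' 30; python3 -c "
from h import *
st(); rel(.512,-.135,.078,-1.75)"
```

```text
time: 17.35
tool_pos: [0.5144, -0.1354, 0.1121]
tool_rot: [2.252, 2.184, 0.004]
force: [-1.8, -0.2, 0.0]
grip_width: 0.0298
t 17.35 p [ 514.4 -135.4  112.1] F [-1.81 -0.2   0.  ] M [-0.029  0.007 -0.038] w 29.8 yyaw -1.8 z [ 0.005  -0.0019 -1.    ] q [ 0.78  0.53 -0.72  1.95  0.47  0.83 -0.23]
t 17.35 d [ 0.4 -2.6 34.1] a [ 0.0051  0.0018 -0.0001] rows 0.8
```

```bash
python3 -m handwheel '[{"dx":0.4,"dy":-2.6,"dz":4,"ax":0.005,"ay":0.002,"az":0},{"dx":0.4,"dy":-2.6,"dz":12,"ax":0.005,"ay":0.002,"az":0},{"dx":0.4,"dy":-2.6,"dz":20,"ax":0.005,"ay":0.002,"az":0},{"dx":0.4,"dy":-2.6,"dz":28,"ax":0.005,"ay":0.002,"az":0},{"dx":0.4,"dy":-2.6,"dz":34,"ax":0.005,"ay":0.002,"az":0},{"dx":0.4,"dy":-2.6,"dz":34,"ax":0.005,"ay":0.002,"az":0}]' 30; python3 -c "
from h import *
st(); rel(.512,-.135,.078,-1.75)
t=bot.read_camera('top');crop(t,300,120,130,140,5,'pics/t17.png')"
```

```text
time: 17.85
tool_pos: [0.5156, -0.1352, 0.0796]
tool_rot: [2.251, 2.184, 0.006]
force: [-1.4, 0.4, 12.3]
grip_width: 0.0299
t 17.85 p [ 515.6 -135.2   79.6] F [-1.36  0.35 12.31] M [-0.136 -0.36  -0.057] w 29.9 yyaw -1.7 z [ 0.0064 -0.0011 -1.    ] q [ 0.75  0.58 -0.68  1.96  0.52  0.77 -0.27]
t 17.85 d [ 0.1 -3.6  1.6] a [0.0064 0.0009 0.0003] rows 0.1
```

View pics/t17.png

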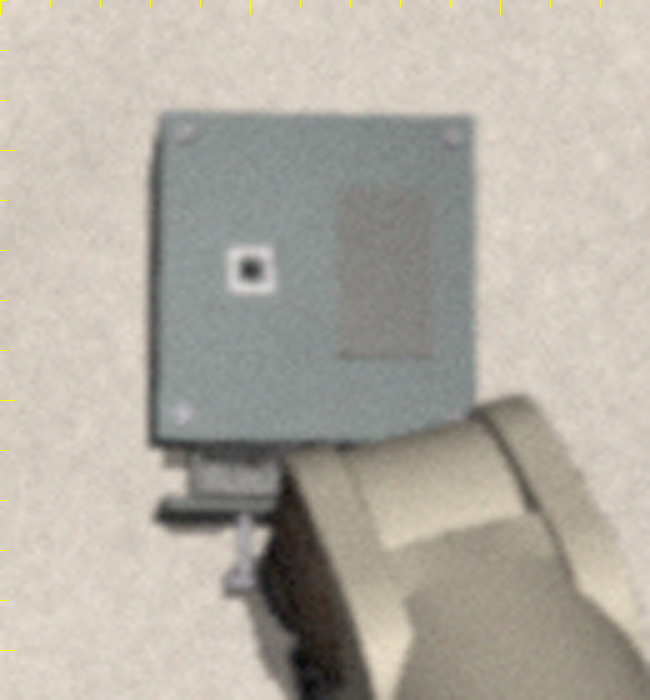

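There's 12 N upward at z 0.080. The gripper's linkage is resting on the tray's front panel and has pushed the tray in about 3 mm. I'll raise the tool and grip the bar nearer the fingertips.

```bash
python3 -m handwheel '[{"dx":0,"dy":0,"dz":-5,"ax":0.006,"ay":0,"az":0},{"dx":0,"dy":-3,"dz":-9,"ax":0.006,"ay":0,"az":0},{"dx":0,"dy":-4,"dz":-9,"ax":0.006,"ay":0,"az":0},{"dx":0,"dy":-4,"dz":-9,"ax":0.006,"ay":0,"az":0}]' 30; python3 -c "
from h import *
st(); rel(.512,-.135,.087,-1.75)
t=bot.read_camera('top');crop(t,300,120,130,140,5,'pics/t18.png')"
```

```text
time: 18.23
tool_pos: [0.5103, -0.1351, 0.0882]
tool_rot: [-2.255, -2.187, 0.002]
force: [-0.0, -0.0, 0.0]
grip_width: 0.0301
t 18.23 p [ 510.3 -135.1   88.2] F [-0.04 -0.04  0.03] M [ 0.017 -0.027 -0.023] w 30.1 yyaw -1.7 z [-1.3e-03 -7.0e-04 -1.0e+00] q [ 0.76  0.57 -0.69  1.96  0.51  0.79 -0.26]
t 18.23 d [0.1 1.7 1.2] a [-0.0013  0.0007  0.0001] rows 0.0
```

View pics/t18.png

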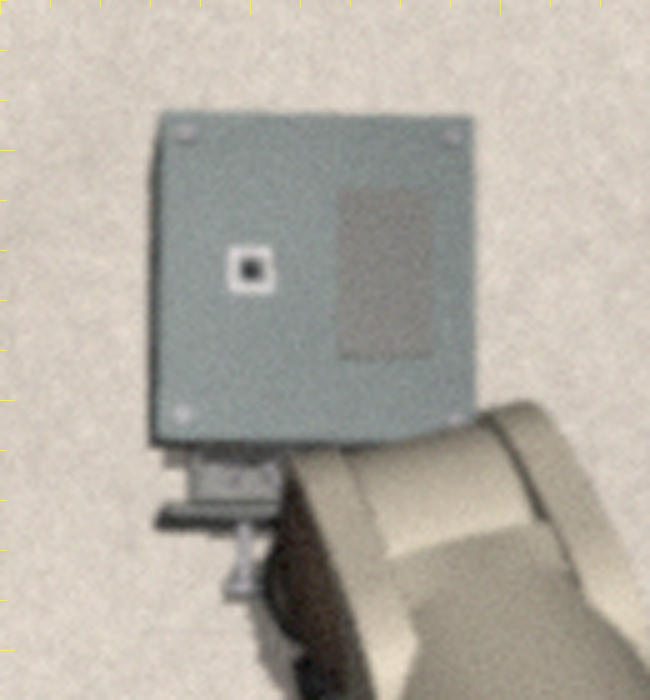

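Contact is gone and the handle is back at row 237. I'll close on the bar.

```bash
python3 -m handwheel '[{"dx":0,"dy":1.5,"dz":0.5,"ax":0,"ay":0,"az":0},{"dx":0,"dy":1.5,"dz":0.5,"ax":0,"ay":0,"az":0},{"dx":0,"dy":1.5,"dz":0.5,"ax":0,"ay":0,"az":0},{"dx":0,"dy":1.5,"dz":0.5,"ax":0,"ay":0,"az":0},{"dx":0,"dy":1.5,"dz":0.5,"ax":0,"ay":0,"az":0},{"dx":0,"dy":1.5,"dz":0.5,"ax":0,"ay":0,"az":0}]' 0; python3 -c "
from h import *
st(); rel(.465,-.134,.087,-1.75)"
```

```text
time: 18.78
tool_pos: [0.5114, -0.1353, 0.0873]
tool_rot: [-2.254, -2.186, 0.003]
force: [-0.8, -0.3, -2.1]
grip_width: 0.0087
t 18.78 p [ 511.4 -135.3   87.3] F [-0.81 -0.31 -2.15] M [-0.077  0.218  0.037] w 8.7 yyaw -1.8 z [-2.2e-03 -6.0e-04 -1.0e+00] q [ 0.76  0.57 -0.69  1.96  0.51  0.79 -0.26]
t 18.78 d [ -0.2 -46.4   0.4] a [-0.0022  0.0007 -0.    ] rows 1.1
```

```bash
python3 -m handwheel '[{"dx":0,"dy":-4,"dz":0,"ax":0,"ay":0,"az":0},{"dx":0,"dy":-11,"dz":0,"ax":0,"ay":0,"az":0},{"dx":0,"dy":-18,"dz":0,"ax":0,"ay":0,"az":0},{"dx":0,"dy":-25,"dz":0,"ax":0,"ay":0,"az":0},{"dx":0,"dy":-32,"dz":0,"ax":0,"ay":0,"az":0},{"dx":0,"dy":-38,"dz":0,"ax":0,"ay":0,"az":0},{"dx":0,"dy":-43,"dz":0,"ax":0,"ay":0,"az":0},{"dx":0,"dy":-44,"dz":0,"ax":0,"ay":0,"az":0}]' 0; python3 -c "
from h import *
st()
t=bot.read_camera('top');crop(t,300,120,130,150,5,'pics/t19.png')"
```

```text
time: 19.45
tool_pos: [0.4661, -0.1341, 0.0873]
tool_rot: [-2.254, -2.186, 0.005]
force: [0.9, -1.4, -6.3]
grip_width: 0.0085
t 19.45 p [ 466.1 -134.1   87.3] F [ 0.92 -1.39 -6.35] M [-0.315 -0.183  0.056] w 8.5 yyaw -1.8 z [-3.3e-03 -9.0e-04 -1.0e+00] q [ 0.81  0.51 -0.71  2.07  0.49  0.74 -0.24]
```

View pics/t19.png

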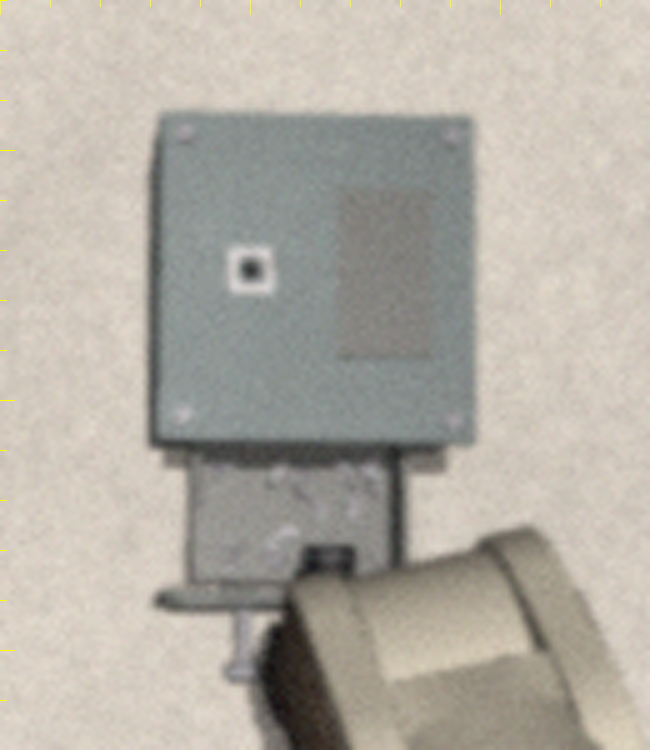

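The tray is out about 84–85 mm: the handle is at row 254 and the TCP x is 0.466. I'll give a small further pull to the stop, then release.

```bash
python3 -m handwheel '[{"dx":0,"dy":-2,"dz":0,"ax":0,"ay":0,"az":0},{"dx":0,"dy":-3,"dz":0,"ax":0,"ay":0,"az":0},{"dx":0,"dy":-3,"dz":0,"ax":0,"ay":0,"az":0}]' 0; python3 -m handwheel '[{"dx":0,"dy":0,"dz":0,"ax":0,"ay":0,"az":0},{"dx":0,"dy":0,"dz":0,"ax":0,"ay":0,"az":0},{"dx":0,"dy":0,"dz":0,"ax":0,"ay":0,"az":0},{"dx":0,"dy":0,"dz":0,"ax":0,"ay":0,"az":0},{"dx":0,"dy":0,"dz":0,"ax":0,"ay":0,"az":0}]' 28;python3 -c "
from h import *
st()"
```

```text
time: 19.75
tool_pos: [0.4653, -0.134, 0.0874]
tool_rot: [2.255, 2.186, 0.001]
force: [6.2, -2.3, -11.3]
grip_width: 0.0087
time: 20.17
tool_pos: [0.4653, -0.1339, 0.0875]
tool_rot: [2.255, 2.187, 0.001]
force: [0.3, -0.1, 0.1]
grip_width: 0.0278
t 20.17 p [ 465.3 -133.9   87.5] F [ 0.34 -0.14  0.12] M [-0.035  0.019 -0.005] w 27.8 yyaw -1.8 z [ 8.e-04 -4.e-04 -1.e+00] q [ 0.81  0.51 -0.71  2.07  0.49  0.73 -0.24]
```

The tray hit its end stop at 6 N and the jaws are open with no force left. I'll go straight up, then move aside for a look.

```bash
python3 -m handwheel '[{"dx":0,"dy":0,"dz":-6,"ax":0,"ay":0,"az":0},{"dx":0,"dy":0,"dz":-18,"ax":0,"ay":0,"az":0},{"dx":0,"dy":0,"dz":-35,"ax":0,"ay":0,"az":0},{"dx":0,"dy":0,"dz":-65,"ax":0,"ay":0,"az":0},{"dx":0,"dy":0,"dz":-100,"ax":0,"ay":0,"az":0},{"dx":0,"dy":0,"dz":-140,"ax":0,"ay":0,"az":0},{"dx":0,"dy":0,"dz":-180,"ax":0,"ay":0,"az":0},{"dx":0,"dy":0,"dz":-220,"ax":0,"ay":0,"az":0}]' 28;python3 -m handwheel '[{"dx":-40,"dy":0,"dz":0,"ax":0,"ay":0,"az":0},{"dx":-80,"dy":0,"dz":0,"ax":0,"ay":0,"az":0},{"dx":-120,"dy":0,"dz":0,"ax":0,"ay":0,"az":0},{"dx":-160,"dy":0,"dz":0,"ax":0,"ay":0,"az":0},{"dx":-190,"dy":0,"dz":0,"ax":0,"ay":0,"az":0},{"dx":-210,"dy":0,"dz":0,"ax":0,"ay":0,"az":0},{"dx":-210,"dy":0,"dz":0,"ax":0,"ay":0,"az":0},{"dx":-210,"dy":0,"dz":0,"ax":0,"ay":0,"az":0}]' 28; python3 -c "
from h import *
st()
t=bot.read_camera('top');cv2.imwrite('pics/t20f.png',t[:,:,::-1]);crop(t,150,120,260,150,3,'pics/t20.png');t=bot.read_camera('scene');cv2.imwrite('pics/s20.png',t[:,:,::-1])"
```

```text
time: 20.83
tool_pos: [0.4647, -0.1328, 0.3104]
tool_rot: [2.253, 2.188, 0.001]
force: [0.1, -1.5, 0.1]
grip_width: 0.0279
time: 21.5
tool_pos: [0.4581, -0.3436, 0.3111]
tool_rot: [2.255, 2.186, 0.002]
force: [-0.3, 1.0, 0.8]
grip_width: 0.0278
t 21.50 p [ 458.1 -343.6  311.1] F [-0.26  0.96  0.82] M [ 0.011 -0.039 -0.065] w 27.8 yyaw -1.8 z [ 1.7e-03  3.0e-04 -1.0e+00] q [ 1.2   0.36 -0.77  1.66  0.26  1.23  0.34]
```

View pics/t20.png

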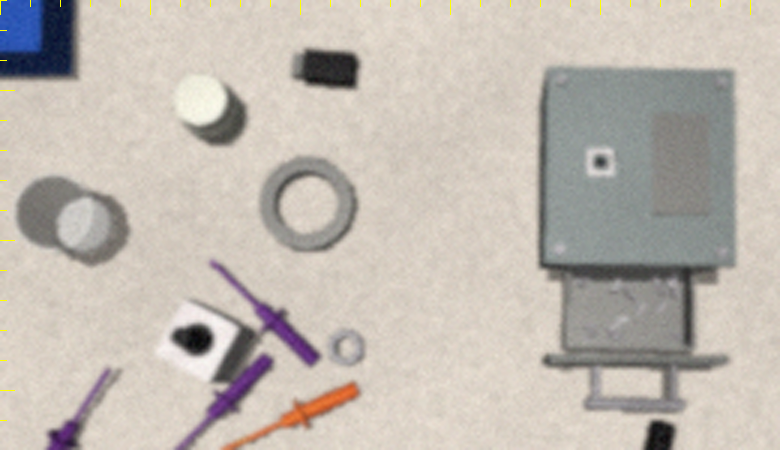

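View pics/s20.png

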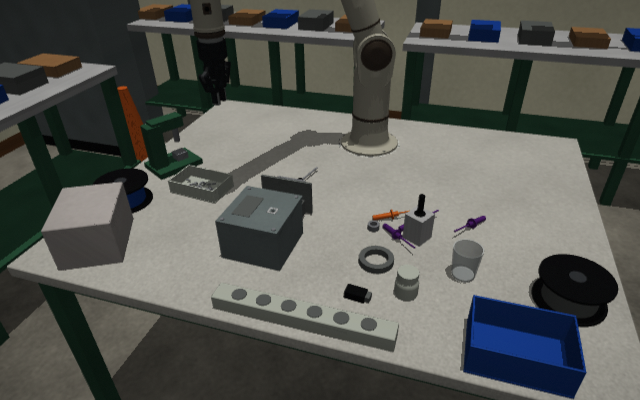

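```bash
python3 - <<'E'
from h import *
t0=cv2.imread('pics/top0.png'); t=cv2.imread('pics/t20f.png')
for nm,(x0,y0,x1,y1) in dict(cup=(150,172,194,212),tape=(233,168,272,206),jar=(204,142,236,170),gland=(257,227,275,246),screwdriver=(350,255,382,335),plug=(242,132,275,153),bin=(430,223,508,278),housing=(325,138,400,208)).items():
    T=t0[y0:y1,x0:x1]; r=cv2.matchTemplate(t[y0-8:y1+8,x0-8:x1+8],T,cv2.TM_CCOEFF_NORMED); _,m,_,l=cv2.minMaxLoc(r); print(nm,np.array(l)-8,round(m,2))
h=bp('top',361,254.7,.085); print('handle',h,'tray ~',.551-h[0]); st()
E
```

```text
cup [0 0] 0.99
tape [0 0] 0.99
jar [0 0] 1.0
gland [0 0] 0.97
screwdriver [0 0] 0.97
plug [0 0] 1.0
bin [0 0] 0.35
housing [0 0] 0.99
handle [ 0.4656217  -0.13420388  0.085     ] tray ~ 0.08537830211003783
t 21.60 p [ 459.  -341.2  311.2] F [0.02 0.63 0.54] M [ 0.044 -0.035 -0.034] w 28.2 yyaw -1.6 z [ 0.0019 -0.     -1.    ] q [ 1.2   0.36 -0.77  1.66  0.26  1.23  0.34]
```

```bash
python3 - <<'E'
from h import *
s=cv2.imread('pics/s20.png')[:,:,::-1]; crop(s,385,180,80,80,7,'pics/s21.png')
E
```

```text
(no output)
```

View pics/s21.png

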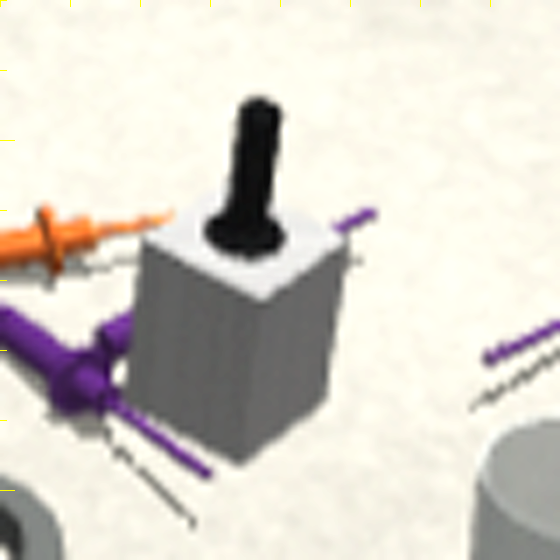

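The pin is home and upright, and the tray is out about 85 mm. No bystander has shifted. The bin's poor match is because the arm covers it in the top view. In the scene view it sits at (200,183), as before. Handing in.

```bash
python3 -c "
from station import bot
print(bot.close_job())"
```

```text
the job is handed in; nothing more can be done
None
```

I took the black pin from its holder and felt the latch at about 36 mm below the top face. I pressed until the tray sprang out, at about 12 N and 7–8 mm of travel, then stood the pin back home. I then drew the tray out by its bar to the end stop, let go and moved clear, handing in at about 21.6 s of the 69 s allowed.

**Last checks:**
- **Tray:** it measures about 85 mm out.
- **Pin:** it stands upright with its flange on the block. The tool was at the same height at release as when I first gripped it.
- **Latch:** I couldn't check its spring-back; it is hidden.
- **Robot:** it touches nothing.
- **Bystanders:** the cup, tape, jar, gland, screwdriver and plug are unmoved in the top view. The bin's image check failed because the arm covered it, but the scene view shows it where it was.

**What didn't go to plan:**
- **Look-alikes:** the orange and purple look-alikes toppled early on, before the robot was near them, and now lie beside the holder. I left them alone.
- **Tray handle:** my first reach for it rested the gripper on the tray's front panel with about 12 N. I raised the tool and gripped the bar nearer the fingertips.

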